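# Load and hang the spice infuser basket

### The arm

A 6-joint arm with a two-finger parallel gripper is mounted at the origin on the work surface. World frame = base frame: x ahead of the robot, y to its left, z up, the work surface at z = 0. Lengths are in m, angles in rad, forces in N, time in s.
With the tool pointing down it reaches from about 0.25 to 0.725 m from the base axis. Payload 4 kg.
Tool frame: the origin (TCP) lies at the very end of the fingers, on their centre line; the grasp point (between the pads) lies 19 mm behind it; z points along the fingers, y is the line along which they close (so a half turn about z gives the same grasp; the last joint's range is limited). The gripper opens to 85 mm and grips with 20 to 120 N. Pads are 22 mm wide; open, the fingers measure 114 mm over their backs; the gripper's body (76 mm by 85 mm) begins 54 mm behind the grasp point. The pads swing forward as they close: fully open they stand 13 mm farther back than shut.
Start: joints at [-1.209, 0.241, 0.005, 1.335, 0, 1.571], TCP at [0.177, -0.468, 0.231] pointing down, gripper open.
Joint ranges: [-2.72, 2.72], [-1.05, 1.87], [-1.09, 1.28], [-1.99, 2.15], [-1.42, 1.44], [-3.14, 3.14]. Speed limits (rad/s): [2.79, 2.79, 3.14, 3.14, 3.14, 3.14].

### API

Orientations are given as a unit quaternion [x, y, z, w].
In Python, from workcell import monitor, viewer, job gives the robot as it stands.
- The arm moves only by the tool arm_command, never from a script. Its argument "increments" is a list of rows, each an object of numbers: "dx", "dy", "dz": the shift along the tool's x, y, z in cm; "wx", "wy", "wz": the turn, a rotation vector about the tool's x, y, z in rad; "grip": the finger opening in cm, from 0 to 8.54. In form: [{"dx": .., "dy": .., "dz": .., "wx": .., "wy": .., "wz": .., "grip": ..}, ...]. A call has 1 to 10 rows; each row is the pose to reach, as a shift and turn from the pose commanded when the call began, along the tool's axes at that moment; what a row does not reach only later rows make up. A row lasts 1/10 s, in which the tool goes at most 50 mm and 8.59 degrees, less where a joint would pass 70% of its speed; a pose out of reach is approached as far as the arm can. A call with a gripper value outside its range is refused whole. The fingers move at their own pace and stop on an object; the grip force is fixed at half the most. Time passes only in rows, so rows that repeat a pose let the fingers close. It gives the time, the measured TCP pose, the force, the opening and the grip force at its end, in the units of the state.
- monitor.get_obs(): the state, without advancing time (a new reading comes with each control period).
- viewer.camera(name): name is "scene" or "top" or "wrist"; returns (picture, depth): 400x640x3 uint8, red, green, blue; 400x640 float32, m along the optical axis (not along the pixel's ray), 0 where there is no reading.
- viewer.get_calibration(name): a dict with "fovy" (degrees; the focal length in pixels is half the picture's height over the tangent of half this angle, whatever the lens; pixels are square), "cx", "cy" (the principal point, pixels), "view" (4x4, takes a point from world to camera coordinates). Camera axes: x right, y up, looking along -z (the intrinsics and any distortion apply to the point x, -y, -z); pixel columns grow to the right and rows downward; lengths in m; the calibration is good to about 2 mm. A picture is of the moment at which its call begins: read the wrist's pose just before it. get_calibration takes no time and is no camera call; for the wrist camera it gives the pose at the moment of the call.
- job.job_done(): hands the job in; it is judged then, once.
The state is a dict: "clock": time; "joint_pos": joint angles; "joint_vel": joint speeds; "tau": joint torques, N m; "eef_pos": TCP position; "tool_rot": TCP orientation; "ft_force": force on the tool from outside, world axes, zero at the start; "ft_torque": the same for the moment, N m; "grip_width": finger opening in m; "grasp_force": force on a finger pad.
Only numpy, scipy, OpenCV 4.12 (cv2) and the standard library are available. Lean on these libraries where they do the work, as an engineer would, in place of code of your own. Each camera call takes 0.05 s, during which the arm holds its last target. There are 200 camera calls.

### The job

Get the spice infusers ready for the stock: pull the tray's cover out by its knob until it clicks fully open, move every infuser from the tray's pockets into the steel basket on the counter, and push the cover fully home again. Once all the infusers are in it, hang the basket by its handle on the two-pronged hook stand, and leave the other things on the counter where they are.

Things in the scene. Friction and masses are not known exactly. Their poses are not given: they have to be found in the camera images.
- tray: Wooden pocket tray, fixed, 92 mm deep (x) by 302 mm wide (y); origin: underside centre; -x faces the robot. Five pockets at y = -104, -52, 0, 52, 104 mm, x = 0, each 70 (x) by 28 mm, floor 6 mm and rims 14 mm above the counter. Runners 6 mm thick, 34 mm high at y = +-148 mm, x = -100 to +46 mm.
- cover (a joint): Clear plastic sliding cover of the tray, 92 x 302 x 4 mm, underside 34 mm above the counter. 0 m = home (over the pockets), 0.085 m = fully out along the tray's -x, all pockets free. A spring detent carries it to the nearer end and holds it there; about 6 N moves it past the middle.
- cover_knob (a point): Centre of the cover's steel pull knob, 36 mm above the counter: a cylinder along the tray's x, 26 mm in diameter, 24 mm long, with a flange (34 mm diameter, 5 mm thick) on the robot's side, on a 20 mm long stem at the middle of the cover's front edge. Moves with the cover.
- infuser0: Spice infuser: square steel stick 64 mm long (its x), 24 mm wide (y) and 24 mm high, 45 g, with two dark bands; origin: centre of the underside. Starts lying in one of the pockets along the tray's x. May be absent (None).
- infuser1: Spice infuser: square steel stick 64 mm long (its x), 24 mm wide (y) and 24 mm high, 45 g, with two dark bands; origin: centre of the underside. Starts lying in one of the pockets along the tray's x. May be absent (None).
- infuser2: Spice infuser: square steel stick 64 mm long (its x), 24 mm wide (y) and 24 mm high, 45 g, with two dark bands; origin: centre of the underside. Starts lying in one of the pockets along the tray's x. May be absent (None).
- infuser3: Spice infuser: square steel stick 64 mm long (its x), 24 mm wide (y) and 24 mm high, 45 g, with two dark bands; origin: centre of the underside. Starts lying in one of the pockets along the tray's x. May be absent (None).
- infuser4: Spice infuser: square steel stick 64 mm long (its x), 24 mm wide (y) and 24 mm high, 45 g, with two dark bands; origin: centre of the underside. Starts lying in one of the pockets along the tray's x. May be absent (None).
- basket: Loose open steel basket, 200 mm long (x), 130 mm wide (y), walls 50 mm high, 4 mm thick, floor 4 mm thick, 350 g; origin: underside centre. A rigid wire handle stands over its middle: uprights at x = 0, y = +-67 mm and a straight bar along y, 8 mm thick, axis 120 mm above the underside, with a wooden grip in the middle.
- basket_grip (a point): Centre of the basket handle's wooden grip, 15 mm thick (basket x), 44 mm long (y), 17 mm high, 120 mm above the basket's underside. Bare 8 mm bar on both sides of it, from y = 22 to 63 mm.
- hook: Fixed steel hook stand; origin on the counter below the hook's seat. Two level prongs 8 mm thick along its x at y = +-42 mm, axes 180 mm high, from a crossbar and post (18 mm thick) at x = +140 mm to x = -30 mm (towards the robot), where the tips turn up to 199 mm height, ending at x = -40 mm. Foot plate 12 mm high, x = 85 to 205, y = +-45 mm.
- hook_seat (a point): Where the middle of the basket's handle bar comes to lie when it hangs: between the two prongs, 188 mm above the counter. The bar (along the stand's y) may hang anywhere on the level part of the prongs that keeps the basket clear of the post.
- glass_bowl: Bystander: glass bowl, 110 mm across, 60 mm high; origin: underside centre.
- chopstick_rest: Bystander: white ceramic chopstick rest, 70 x 22 x 15 mm; origin: underside centre.
- wooden_spoon: Bystander: wooden spoon, 260 mm long, lying.
- sauce_bottle: Bystander: amber glass bottle, 60 mm across, 190 mm high; origin: underside centre.
Not all that is in view belongs to the job. Leave any blue or orange look-alike of the basket alone.

How it is judged:
By the outcome, as a careful person would: the job done as asked, in the order asked, and still so for the second after the job is handed in, with the robot touching nothing.
Of infuser0, infuser1, infuser2, infuser3, infuser4 only 3 to 5 are there at a start; the rules pass over those that are not, and their reading is None.
At some moment in a run one of basket may be knocked a few centimetres aside while the robot is not near it.
Once in a run the grip may slacken for a moment while it holds something.
It also fails if it takes over 210 s, if anything falls off the work surface, if the arm or the gripper's body presses on something with over 40 N, if the wrist force passes 120 N, or if a joint passes its speed limit or range.

## Working session

There is one attempt and no reset: what is moved stays moved. The work goes in short steps, Python scripts to look and compute and a tool call to move; the robot and the scene stay as the last step left them, time stands still between calls to the robot, and variables do not carry over. Pictures are saved under pics/ and viewed, at most 14 in all, crops included, and the job is handed in when it is done.

Besides the shell and the picture viewer there is one more tool, called after "Emit:" in YAML: its name, and indented under it one key for each argument. arm_command: Moves the arm, as the interface text tells. Its arguments: {"type":"object","properties":{"increments":{"type":"array","items":{"type":"object","properties":{"dx":{"type":"number"},"dy":{"type":"number"},"dz":{"type":"number"},"wx":{"type":"number"},"wy":{"type":"number"},"wz":{"type":"number"},"grip":{"type":"number"}}}}},"required":["increments"]}

```bash
mkdir -p pics; ls
cat > h.py <<'E'
import numpy as np, cv2
from workcell import monitor, viewer, job
def cam(n):
    c=viewer.get_calibration(n); p,d=viewer.camera(n); return p.copy(),d.copy(),c
def f(c): return 200/np.tan(np.radians(c['fovy'])/2)
def ray(c,u,v):
    V=np.array(c['view']); R=V[:3,:3]; o=-R.T@V[:3,3]
    F=f(c); d=R.T@np.array([(u-c['cx'])/F,-(v-c['cy'])/F,-1.]); return o,d
def onz(c,u,v,z):
    o,d=ray(c,u,v); return o+d*(z-o[2])/d[2]
def dep(c,d,u,v):
    o,r=ray(c,u,v); return o+r*d[int(round(v)),int(round(u))]
def proj(c,p):
    V=np.array(c['view']); q=V[:3,:3]@np.array(p)+V[:3,3]; F=f(c)
    return c['cx']+F*q[0]/-q[2], c['cy']+F*-q[1]/-q[2]
def save(n,p,s=1,box=None):
    if box: p=p[box[1]:box[3],box[0]:box[2]]
    p=cv2.resize(p,None,fx=s,fy=s,interpolation=cv2.INTER_CUBIC)
    cv2.imwrite('pics/'+n+'.png',p[...,::-1])
E
python3 - <<'E'
from h import *
for n in('scene','top'):
    p,d,c=cam(n); save(n+'0',p); np.savez(n+'0.npz',p=p,d=d); print(n,c)
print(monitor.get_obs())
E
```

```text
pics
scene {'fovy': 54.23807642331371, 'cx': 321.2958698698378, 'cy': 194.32983249428838, 'view': array([[-0.48988748,  0.87175492,  0.00732253,  0.23811493],
       [-0.56971388, -0.32648902,  0.75420886,  0.15804842],
       [ 0.65987601,  0.36530573,  0.65659376, -1.65619291],
       [ 0.        ,  0.        ,  0.        ,  1.        ]])}
top {'fovy': 55.75602572882514, 'cx': 319.7829373534474, 'cy': 201.75715698211644, 'view': array([[ 0.01365342, -0.99982828,  0.01252978, -0.01861566],
       [ 0.9934823 ,  0.01498284,  0.11299748, -0.48806819],
       [-0.1131658 ,  0.01090532,  0.99351627, -1.43388541],
       [ 0.        ,  0.        ,  0.        ,  1.        ]])}
{'clock': 0.1, 'joint_pos': array([-1.20896930e+00,  2.41355593e-01,  3.85932903e-03,  1.33519175e+00,
        2.57282795e-06,  1.57079039e+00]), 'joint_vel': array([-0.00032398, -0.00365255,  0.00317689,  0.00025479, -0.0003773 ,
        0.00037328]), 'tau': array([-1.61408143e-04, -3.73138046e+01,  2.53009880e+01,  1.09072143e-02,
       -6.60968931e-05, -1.99047093e-05]), 'eef_pos': array([ 0.17679343, -0.46709956,  0.23049315]), 'tool_rot': array([ 9.83678763e-01,  1.79931090e-01, -1.68915642e-04, -9.30638241e-04]), 'ft_force': array([ 0.09646434, -0.15606239, -0.82831739]), 'ft_torque': array([ 0.05140425,  0.01575072, -0.01011322]), 'grasp_force': 0.0, 'grip_width': 0.0853120914286477}
```

View pics/top0.png

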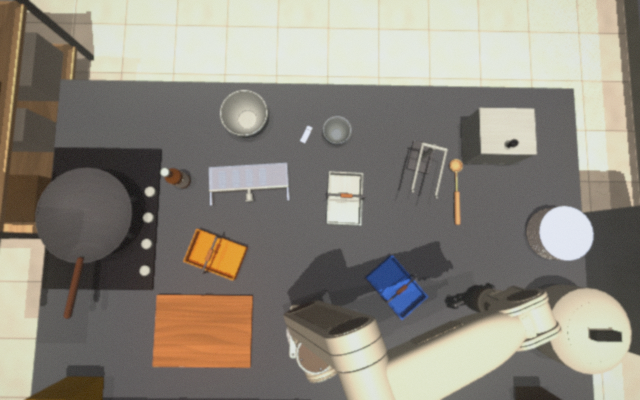

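View pics/scene0.png

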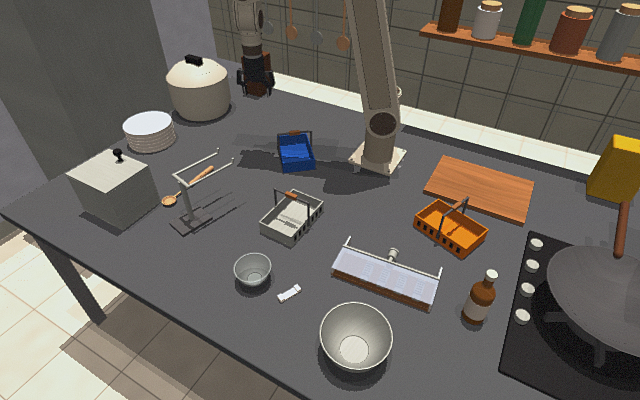

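The top picture shows the tray with its clear cover (248,180), knob (249,196), and the hook stand (427,170).
Candidates for the basket: steel/white basket (345,198), blue (396,287), orange (216,254). The steel one matches the description. For the tray there is only one candidate. The bystanders are the bowl (337,130), rest (306,133), spoon (457,190) and bottle (175,177). Next I measure roughly and check the choice in one close crop.

Run:
```python
from h import *
z=np.load('top0.npz');p,d=z['p'],z['d'];c=viewer.get_calibration('top')
def P(n,u,v): print(n,u,v,np.round(dep(c,d,u,v),3))
for n,u,v in [('knob',249,196),('knob',249,200),('tray tl',212,170),('tray tr',285,166),('tray bl',213,188),('tray br',286,185),('runL',211,202),('runR',288,198),('basket mid',345,205),('grip',345,196),('rimtl',329,173),('rimtr',362,173),('rimbl',328,223),('rimbr',361,224),('hook xbarL',422,146),('xbarR',445,149),('tipL',412,192),('tipR',437,197),('bowl',337,130)]: P(n,u,v)
a=p[90:260,160:480]; save('crop1',a,2.5)
```

```text
knob 249 196 [0.504 0.258 0.052]
knob 249 200 [0.488 0.256 0.057]
tray tl 212 170 [0.603 0.404 0.046]
tray tr 285 166 [0.624 0.125 0.041]
tray bl 213 188 [0.533 0.398 0.043]
tray br 286 185 [0.549 0.119 0.047]
runL 211 202 [0.48  0.405 0.036]
runR 288 198 [0.5   0.111 0.034]
basket mid 345 205 [ 0.48  -0.111  0.   ]
grip 345 196 [ 0.499 -0.101  0.126]
rimtl 329 173 [ 0.595 -0.045  0.061]
rimtr 362 173 [ 0.6   -0.173  0.047]
rimbl 328 223 [ 0.406 -0.044  0.045]
rimbr 361 224 [ 0.406 -0.174  0.004]
hook xbarL 422 146 [ 0.674 -0.368  0.181]
xbarR 445 149 [ 0.663 -0.447  0.187]
tipL 412 192 [ 0.536 -0.378 -0.003]
tipR 437 197 [ 0.491 -0.411  0.2  ]
bowl 337 130 [ 0.782 -0.077  0.005]
```

View pics/crop1.png

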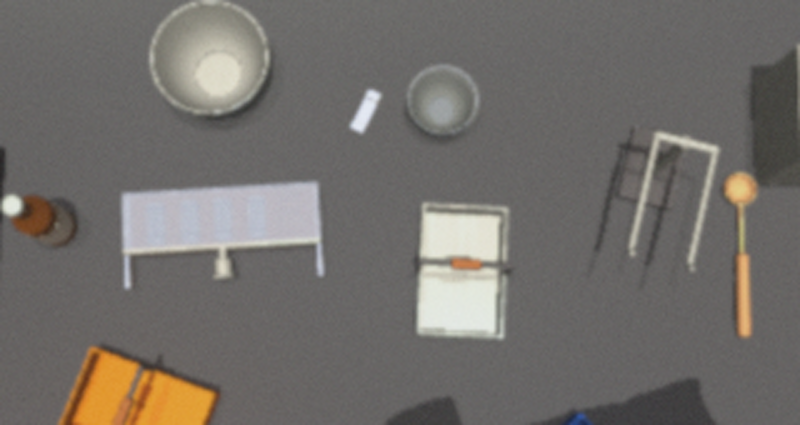

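The crop confirms the choice: the steel basket has a wooden grip at crop (465,263). The tray's knob is at (222,262), with dark bands showing through the cover, and the hook is a two-prong U with tips at (632,253) and (692,267).

```bash
cat >> h.py <<'E'
from scipy.spatial.transform import Rotation as Ro
def go(p,yaw=None,o=None):
    "increments (cm, rad) in tool frame from present pose to tcp p, tool-x yaw (deg), pointing down"
    o=o or monitor.get_obs(); T=Ro.from_quat(o['tool_rot']); q=T.inv().apply(np.array(p)-o['eef_pos'])*100
    w=np.zeros(3)
    if yaw is not None:
        G=Ro.from_euler('z',yaw,degrees=True)*Ro.from_euler('x',180,degrees=True)
        w=(T.inv()*G).as_rotvec()
    print('go',np.round(p,4),'d',np.round(q,2),'w',np.round(w,3))
E
python3 -c "
from h import *
go([.42,.255,.28],4.3); c=viewer.get_calibration('wrist');V=c['view'];print(-V[:3,:3].T@V[:3,3], V[2,:3],c['fovy'])"
```

```text
go [0.42  0.255 0.28 ] d [ 48.31 -58.93  -4.84] w [-0.002  0.     0.287]
[ 0.25480212 -0.43903071  0.37343874] [0.30044375 0.11182755 0.94722128] 62.31280263647944
```

Emit:
arm_command:
  increments:
    - {"dx": 53,"dy": -50,"dz": -4,"wz": 0.287}
    - {"dx": 58,"dy": -55,"dz": -4,"wz": 0.287}
    - {"dx": 60.5,"dy": -54.4,"dz": -4,"wz": 0.287}
    - {"dx": 60.5,"dy": -54.4,"dz": -4,"wz": 0.287}
    - {"dx": 60.5,"dy": -54.4,"dz": -4,"wz": 0.287}
    - {"dx": 60.5,"dy": -54.4,"dz": -4,"wz": 0.287}
    - {"dx": 60.5,"dy": -54.4,"dz": -4,"wz": 0.287}
    - {"dx": 60.5,"dy": -54.4,"dz": -4,"wz": 0.287}
    - {"dx": 60.5,"dy": -54.4,"dz": -4,"wz": 0.287}
    - {"dx": 60.5,"dy": -54.4,"dz": -4,"wz": 0.287}

```text
validation failed for argument at $.in...
```

```bash
python3 -c "
from h import *
o=monitor.get_obs();print(o['clock'],o['eef_pos']);go([.55,.255,.27],4.3)"
```

```text
0.1 [ 0.17679343 -0.46709956  0.23049315]
go [0.55  0.255 0.27 ] d [ 60.47 -54.33  -3.85] w [-0.002  0.     0.287]
```

Emit:
arm_command:
  increments:
    - {"dx": 20,"dy": -18,"dz": -4,"wx": 0,"wy": 0,"wz": 0.287,"grip": 8.5}
    - {"dx": 20,"dy": -18,"dz": -4,"wx": 0,"wy": 0,"wz": 0.287,"grip": 8.5}

```text
clock: 0.3
eef_pos: [0.2203, -0.3828, 0.2444]
tool_rot: [0.999, 0.037, -0.0, -0.001]
ft_force: [0.7, 0.9, 0.7]
grip_width: 0.0851
grasp_force: 0.0
```

```bash
python3 -c "
from h import *
go([.55,.255,.27],4.3)"
```

```text
go [0.55  0.255 0.27 ] d [ 37.54 -61.2   -2.44] w [-0.002  0.001 -0.002]
```

Emit:
arm_command:
  increments:
    - {"dx": 37.5,"dy": -61.2,"dz": -2.4,"wx": 0,"wy": 0,"wz": 0,"grip": 8.5}
    - {"dx": 37.5,"dy": -61.2,"dz": -2.4,"wx": 0,"wy": 0,"wz": 0,"grip": 8.5}
    - {"dx": 37.5,"dy": -61.2,"dz": -2.4,"wx": 0,"wy": 0,"wz": 0,"grip": 8.5}
    - {"dx": 37.5,"dy": -61.2,"dz": -2.4,"wx": 0,"wy": 0,"wz": 0,"grip": 8.5}
    - {"dx": 37.5,"dy": -61.2,"dz": -2.4,"wx": 0,"wy": 0,"wz": 0,"grip": 8.5}
    - {"dx": 37.5,"dy": -61.2,"dz": -2.4,"wx": 0,"wy": 0,"wz": 0,"grip": 8.5}
    - {"dx": 37.5,"dy": -61.2,"dz": -2.4,"wx": 0,"wy": 0,"wz": 0,"grip": 8.5}
    - {"dx": 37.5,"dy": -61.2,"dz": -2.4,"wx": 0,"wy": 0,"wz": 0,"grip": 8.5}
    - {"dx": 37.5,"dy": -61.2,"dz": -2.4,"wx": 0,"wy": 0,"wz": 0,"grip": 8.5}
    - {"dx": 37.5,"dy": -61.2,"dz": -2.4,"wx": 0,"wy": 0,"wz": 0,"grip": 8.5}

```text
clock: 1.3
eef_pos: [0.4474, 0.0512, 0.262]
tool_rot: [0.999, 0.053, -0.001, -0.006]
ft_force: [0.5, -0.7, -0.8]
grip_width: 0.085
grasp_force: 0.0
```

```bash
python3 -c "
from h import *
go([.55,.255,.27],4.3)"
```

```text
go [0.55  0.255 0.27 ] d [ 12.36 -19.19  -0.57] w [-0.012  0.001  0.031]
```

Emit:
arm_command:
  increments:
    - {"dx": 12.4,"dy": -19.2,"dz": -0.6,"wx": 0,"wy": 0,"wz": 0,"grip": 8.5}
    - {"dx": 12.4,"dy": -19.2,"dz": -0.6,"wx": 0,"wy": 0,"wz": 0,"grip": 8.5}
    - {"dx": 12.4,"dy": -19.2,"dz": -0.6,"wx": 0,"wy": 0,"wz": 0,"grip": 8.5}
    - {"dx": 12.4,"dy": -19.2,"dz": -0.6,"wx": 0,"wy": 0,"wz": 0,"grip": 8.5}
    - {"dx": 12.4,"dy": -19.2,"dz": -0.6,"wx": 0,"wy": 0,"wz": 0,"grip": 8.5}
    - {"dx": 12.4,"dy": -19.2,"dz": -0.6,"wx": 0,"wy": 0,"wz": 0,"grip": 8.5}
    - {"dx": 12.4,"dy": -19.2,"dz": -0.6,"wx": 0,"wy": 0,"wz": 0,"grip": 8.5}
    - {"dx": 12.4,"dy": -19.2,"dz": -0.6,"wx": 0,"wy": 0,"wz": 0,"grip": 8.5}

```text
clock: 2.1
eef_pos: [0.5678, 0.1181, 0.2694]
tool_rot: [0.996, 0.09, -0.004, -0.025]
ft_force: [1.3, 0.9, 0.2]
grip_width: 0.0852
grasp_force: 0.0
```

Run:
```python
from h import *
c=viewer.get_calibration('wrist'); p,d=viewer.camera('wrist'); save('w1',p); np.savez('w1.npz',p=p,d=d); np.save('w1v',c['view'])
print(monitor.get_obs()['eef_pos'],c['cx'],c['cy'],proj(c,[.577,.262,.036]),proj(c,[.49,.257,.036]))
```

```text
[0.56822151 0.11827061 0.2695076 ] 324.996221969362 199.4628124120103 (np.float64(212.1826778708482), np.float64(131.38356188748915)) (np.float64(211.3942872943899), np.float64(202.59818680416797))
```

View pics/w1.png

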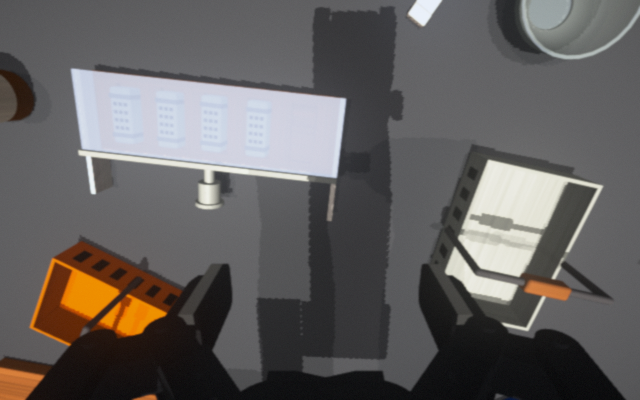

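The wrist picture shows four infusers under the cover at (123,115), (169,117), (212,122) and (256,127). The rightmost pocket is empty. The knob is at (208,188) with its flange at (208,204), and the white basket is on the right.

Run:
```python
from h import *
z=np.load('w1.npz');p,d=z['p'],z['d'];c=viewer.get_calibration('wrist');c['view']=np.load('w1v.npy')
for n,u,v,h in [('knob cyl',208,186,.049),('flange',208,204,.053),('stem',209,174,.036),('edgeL',82,153,.038),('edgeR',333,180,.038),('backL',72,69,.038),('backR',346,98,.038),('runL end',94,192,.034),('runR end',331,218,.034)]:
    print(n,np.round(dep(c,d,u,v),3),np.round(onz(c,u,v,h),3))
# triangulate with top view
t=viewer.get_calibration('top')
def tri(u,v,u2,v2):
    o,r=ray(c,u,v);a,s=ray(t,u2,v2);r/=np.linalg.norm(r);s/=np.linalg.norm(s)
    k=np.linalg.lstsq(np.c_[r,-s],a-o,rcond=None)[0];x,y=o+k[0]*r,a+k[1]*s;return np.round((x+y)/2,3),round(np.linalg.norm(x-y)*1e3,1)
print(tri(208,186,249,196),tri(72,69,209.5,167),tri(346,98,287.5,163),tri(331,218,288.5,199.5))
go([.50,.257,.27],4.3)
```

```text
knob cyl [0.515 0.258 0.048] [0.515 0.258 0.049]
flange [0.493 0.256 0.049] [0.495 0.255 0.053]
stem [0.528 0.26  0.042] [0.526 0.262 0.036]
edgeL [0.524 0.41  0.043] [0.523 0.414 0.038]
edgeR [0.55  0.116 0.046] [0.548 0.116 0.038]
backL [0.616 0.419 0.038] [0.616 0.419 0.038]
backR [0.639 0.119 0.001] [0.64  0.119 0.038]
runL end [0.651 0.125 0.412] [0.474 0.405 0.034]
runR end [ 0.485  0.108 -0.001] [0.499 0.109 0.034]
(array([0.507, 0.264, 0.028]), np.float64(3.4)) (array([0.616, 0.416, 0.042]), np.float64(1.5)) (array([0.64 , 0.118, 0.02 ]), np.float64(1.8)) (array([0.495, 0.109, 0.027]), np.float64(0.8))
go [0.5   0.257 0.27 ] d [ -4.23 -14.85   0.71] w [-0.051  0.005  0.105]
```

Run:
```python
from h import *
go([.508,.259,.12],4.6)
```

```text
go [0.508 0.259 0.12 ] d [ -3.38 -14.15  15.69] w [-0.051  0.005  0.099]
```

Emit:
arm_command:
  increments:
    - {"dx": -3.4,"dy": -14.2,"dz": 2,"wx": -0.051,"wy": 0.005,"wz": 0.099,"grip": 8.5}
    - {"dx": -3.4,"dy": -14.2,"dz": 5,"wx": -0.051,"wy": 0.005,"wz": 0.099,"grip": 8.5}
    - {"dx": -3.4,"dy": -14.2,"dz": 9,"wx": -0.051,"wy": 0.005,"wz": 0.099,"grip": 8.5}
    - {"dx": -3.4,"dy": -14.2,"dz": 13,"wx": -0.051,"wy": 0.005,"wz": 0.099,"grip": 8.5}
    - {"dx": -3.4,"dy": -14.2,"dz": 15.7,"wx": -0.051,"wy": 0.005,"wz": 0.099,"grip": 8.5}
    - {"dx": -3.4,"dy": -14.2,"dz": 15.7,"wx": -0.051,"wy": 0.005,"wz": 0.099,"grip": 8.5}
    - {"dx": -3.4,"dy": -14.2,"dz": 15.7,"wx": -0.051,"wy": 0.005,"wz": 0.099,"grip": 8.5}
    - {"dx": -3.4,"dy": -14.2,"dz": 15.7,"wx": -0.051,"wy": 0.005,"wz": 0.099,"grip": 8.5}

```text
clock: 2.95
eef_pos: [0.5341, 0.0938, 0.1441]
tool_rot: [0.997, 0.077, -0.002, -0.019]
ft_force: [-0.2, -0.3, 0.9]
grip_width: 0.0847
grasp_force: 0.0
```

Run:
```python
from h import *
c=viewer.get_calibration('wrist'); p,d=viewer.camera('wrist'); save('w2',p); 
print(monitor.get_obs()['eef_pos'],proj(c,[.504,.2585,.036]))
go([.508,.259,.018],4.6)
```

```text
[0.53331    0.09380065 0.14275786] (np.float64(125.23514693584556), np.float64(199.64695727365014))
go [0.508 0.259 0.018] d [  0.08 -16.23  13.1 ] w [-0.038  0.006  0.073]
```

View pics/w2.png

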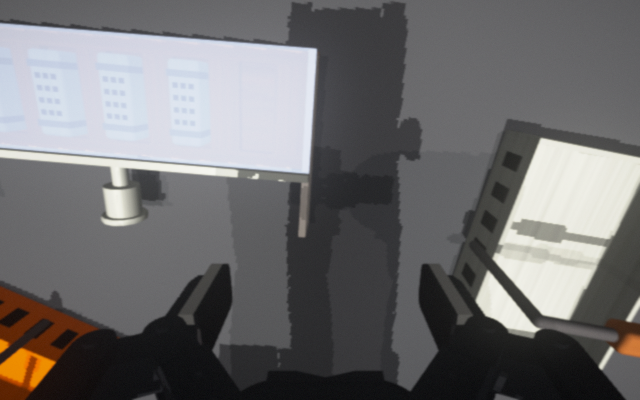

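Run:
```python
from h import *
o=monitor.get_obs()
for k in('joint_pos','joint_vel','tau','ft_force','tool_rot'): print(k,np.round(o[k],3))
```

```text
joint_pos [ 0.153  0.378 -0.04   1.157  0.038  3.141]
joint_vel [ 0.001 -0.002  0.029  0.051 -0.002  0.   ]
tau [ -0.121 -45.912  26.581  -0.2     0.118   0.   ]
ft_force [-0.557  0.314 -1.357]
tool_rot [ 0.997  0.077 -0.004 -0.019]
```

Joint 6 is at its limit, so I use the half-turned grasp (yaw about 184.6°).

Emit:
arm_command:
  increments:
    - {"dx": 0,"dy": -5,"dz": -3,"wx": 0,"wy": 0,"wz": -1.5,"grip": 8.5}
    - {"dx": 0,"dy": -8,"dz": -5,"wx": 0,"wy": 0,"wz": -1.5,"grip": 8.5}
    - {"dx": 0,"dy": -10,"dz": -5,"wx": 0,"wy": 0,"wz": -1.5,"grip": 8.5}
    - {"dx": 0,"dy": -14,"dz": -5,"wx": 0,"wy": 0,"wz": -1.5,"grip": 8.5}
    - {"dx": 0,"dy": -16,"dz": -5,"wx": 0,"wy": 0,"wz": -1.5,"grip": 8.5}
    - {"dx": 0,"dy": -16,"dz": -5,"wx": 0,"wy": 0,"wz": -1.5,"grip": 8.5}
    - {"dx": 0,"dy": -16,"dz": -5,"wx": 0,"wy": 0,"wz": -1.5,"grip": 8.5}
    - {"dx": 0,"dy": -16,"dz": -5,"wx": 0,"wy": 0,"wz": -1.5,"grip": 8.5}
    - {"dx": 0,"dy": -16,"dz": -5,"wx": 0,"wy": 0,"wz": -1.5,"grip": 8.5}
    - {"dx": 0,"dy": -16,"dz": -5,"wx": 0,"wy": 0,"wz": -1.5,"grip": 8.5}

```text
clock: 4.0
eef_pos: [0.5111, 0.2504, 0.2019]
tool_rot: [0.675, 0.738, 0.012, -0.015]
ft_force: [0.2, -0.2, 1.0]
grip_width: 0.085
grasp_force: 0.0
```

Run:
```python
from h import *
go([.508,.259,.15],184.6)
```

```text
go [0.508 0.259 0.15 ] d [ 0.69 -0.22  5.22] w [ 0.028 -0.032 -1.561]
```

Emit:
arm_command:
  increments:
    - {"dx": 0.7,"dy": -0.2,"dz": 0,"wx": 0.028,"wy": -0.032,"wz": -1.561,"grip": 8.5}
    - {"dx": 0.7,"dy": -0.2,"dz": 0,"wx": 0.028,"wy": -0.032,"wz": -1.561,"grip": 8.5}
    - {"dx": 0.7,"dy": -0.2,"dz": 0,"wx": 0.028,"wy": -0.032,"wz": -1.561,"grip": 8.5}
    - {"dx": 0.7,"dy": -0.2,"dz": 0,"wx": 0.028,"wy": -0.032,"wz": -1.561,"grip": 8.5}
    - {"dx": 0.7,"dy": -0.2,"dz": 2,"wx": 0.028,"wy": -0.032,"wz": -1.561,"grip": 8.5}
    - {"dx": 0.7,"dy": -0.2,"dz": 4,"wx": 0.028,"wy": -0.032,"wz": -1.561,"grip": 8.5}
    - {"dx": 0.7,"dy": -0.2,"dz": 5.2,"wx": 0.028,"wy": -0.032,"wz": -1.561,"grip": 8.5}
    - {"dx": 0.7,"dy": -0.2,"dz": 5.2,"wx": 0.028,"wy": -0.032,"wz": -1.561,"grip": 8.5}
    - {"dx": 0.7,"dy": -0.2,"dz": 5.2,"wx": 0.028,"wy": -0.032,"wz": -1.561,"grip": 8.5}
    - {"dx": 0.7,"dy": -0.2,"dz": 5.2,"wx": 0.028,"wy": -0.032,"wz": -1.561,"grip": 8.5}

```text
clock: 5.0
eef_pos: [0.5083, 0.2591, 0.15]
tool_rot: [-0.009, 1.0, 0.0, -0.001]
ft_force: [-0.0, -0.2, -0.3]
grip_width: 0.0848
grasp_force: 0.0
```

Run:
```python
from h import *
go([.508,.259,.15],184.6)
c=viewer.get_calibration('wrist'); p,d=viewer.camera('wrist'); save('w3',p); np.savez('w3.npz',p=p,d=d); np.save('w3v',c['view'])
print(monitor.get_obs()['eef_pos'],proj(c,[.504,.2585,.036]))
```

```text
go [0.508 0.259 0.15 ] d [ 0.03 -0.01 -0.  ] w [ 0.001 -0.001 -0.062]
[0.50824967 0.25917199 0.15009773] (np.float64(325.19414637949063), np.float64(188.65030967493496))
```

View pics/w3.png

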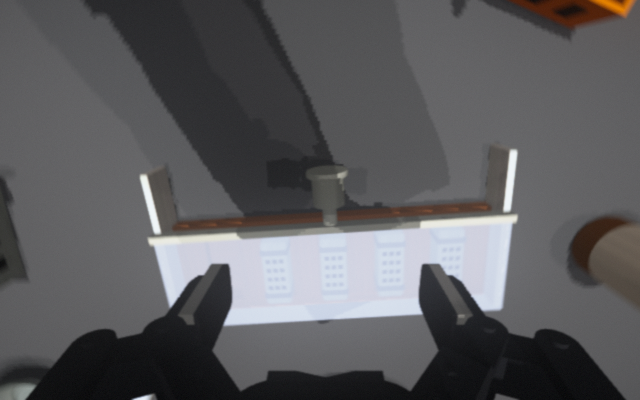

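The knob is at (327,190) and its flange at (327,171). The prediction was (325,189), so they agree within 2 mm.

Run:
```python
from h import *
z=np.load('w3.npz');p,d=z['p'],z['d'];c=viewer.get_calibration('wrist');c['view']=np.load('w3v.npy')
w=dict(viewer.get_calibration('wrist'));w['view']=np.load('w1v.npy')
for n,u,v in [('cyl',327,190),('flange top',327,172),('edgeL',155,240),('edgeR',510,218)]: print(n,np.round(dep(c,d,u,v),3),np.round(onz(c,u,v,.049),3))
def tri(u,v,u2,v2):
    o,r=ray(c,u,v);a,s=ray(w,u2,v2);r/=np.linalg.norm(r);s/=np.linalg.norm(s)
    k=np.linalg.lstsq(np.c_[r,-s],a-o,rcond=None)[0];x,y=o+k[0]*r,a+k[1]*s;print(np.round((x+y)/2,3),round(np.linalg.norm(x-y)*1e3,1))
tri(150,240,336,181); tri(517,217,79,152); tri(329,228,209,170)
go([.507,.259,.018],184.6)
```

```text
cyl [0.501 0.26  0.049] [0.501 0.26  0.049]
flange top [0.488 0.26  0.046] [0.487 0.26  0.049]
edgeL [0.548 0.119 0.044] [0.546 0.121 0.049]
edgeR [0.523 0.408 0.045] [0.522 0.406 0.049]
[0.549 0.113 0.043] 1.5
[0.524 0.416 0.04 ] 0.5
[0.534 0.261 0.045] 2.9
go [0.507 0.259 0.018] d [ 0.11 -0.03 13.21] w [ 0.001 -0.001 -0.058]
```

Emit:
arm_command:
  increments:
    - {"dx": 0.1,"dy": 0,"dz": 4,"wx": 0,"wy": 0,"wz": -0.058,"grip": 8.5}
    - {"dx": 0.1,"dy": 0,"dz": 8,"wx": 0,"wy": 0,"wz": -0.058,"grip": 8.5}
    - {"dx": 0.1,"dy": 0,"dz": 11,"wx": 0,"wy": 0,"wz": -0.058,"grip": 8.5}
    - {"dx": 0.1,"dy": 0,"dz": 13.2,"wx": 0,"wy": 0,"wz": -0.058,"grip": 8.5}
    - {"dx": 0.1,"dy": 0,"dz": 13.2,"wx": 0,"wy": 0,"wz": -0.058,"grip": 8.5}
    - {"dx": 0.1,"dy": 0,"dz": 13.2,"wx": 0,"wy": 0,"wz": -0.058,"grip": 8.5}
    - {"dx": 0.1,"dy": 0,"dz": 13.2,"wx": 0,"wy": 0,"wz": -0.058,"grip": 1}
    - {"dx": 0.1,"dy": 0,"dz": 13.2,"wx": 0,"wy": 0,"wz": -0.058,"grip": 1}
    - {"dx": 0.1,"dy": 0,"dz": 13.2,"wx": 0,"wy": 0,"wz": -0.058,"grip": 1}
    - {"dx": 0.1,"dy": 0,"dz": 13.2,"wx": 0,"wy": 0,"wz": -0.058,"grip": 1}

```text
clock: 6.05
eef_pos: [0.5073, 0.2602, 0.0185]
tool_rot: [-0.035, 0.999, 0.002, -0.0]
ft_force: [-2.2, 19.4, 8.4]
grip_width: 0.0274
grasp_force: 11.2
```

Emit:
arm_command:
  increments:
    - {"dx": 0,"dy": 0.15,"dz": 0,"wx": 0,"wy": 0,"wz": 0,"grip": 1}
    - {"dx": 0,"dy": 0.15,"dz": 0,"wx": 0,"wy": 0,"wz": 0,"grip": 1}
    - {"dx": 1.5,"dy": 0.15,"dz": 0,"wx": 0,"wy": 0,"wz": 0,"grip": 1}
    - {"dx": 3,"dy": 0.15,"dz": 0,"wx": 0,"wy": 0,"wz": 0,"grip": 1}
    - {"dx": 4.5,"dy": 0.15,"dz": 0,"wx": 0,"wy": 0,"wz": 0,"grip": 1}
    - {"dx": 6,"dy": 0.15,"dz": 0,"wx": 0,"wy": 0,"wz": 0,"grip": 1}
    - {"dx": 7.5,"dy": 0.15,"dz": 0,"wx": 0,"wy": 0,"wz": 0,"grip": 1}
    - {"dx": 8.5,"dy": 0.15,"dz": 0,"wx": 0,"wy": 0,"wz": 0,"grip": 1}
    - {"dx": 8.8,"dy": 0.15,"dz": 0,"wx": 0,"wy": 0,"wz": 0,"grip": 1}
    - {"dx": 8.8,"dy": 0.15,"dz": 0,"wx": 0,"wy": 0,"wz": 0,"grip": 1}

```text
clock: 7.05
eef_pos: [0.4225, 0.2551, 0.0189]
tool_rot: [-0.035, 0.999, 0.001, 0.003]
ft_force: [6.4, -0.8, -2.0]
grip_width: 0.0244
grasp_force: 61.4
```

Emit:
arm_command:
  increments:
    - {"dx": 0,"dy": 0,"dz": 0,"wx": 0,"wy": 0,"wz": 0,"grip": 8.5}
    - {"dx": 0,"dy": 0,"dz": 0,"wx": 0,"wy": 0,"wz": 0,"grip": 8.5}
    - {"dx": 0,"dy": 0,"dz": 0,"wx": 0,"wy": 0,"wz": 0,"grip": 8.5}
    - {"dx": 0,"dy": 0,"dz": -3,"wx": 0,"wy": 0,"wz": 0,"grip": 8.5}
    - {"dx": 0,"dy": 0,"dz": -7,"wx": 0,"wy": 0,"wz": 0,"grip": 8.5}
    - {"dx": -4,"dy": 0,"dz": -11,"wx": 0,"wy": 0,"wz": 0,"grip": 8.5}
    - {"dx": -8,"dy": 0,"dz": -14,"wx": 0,"wy": 0,"wz": 0,"grip": 6}
    - {"dx": -11,"dy": 2,"dz": -16,"wx": 0,"wy": 0,"wz": 0,"grip": 5}
    - {"dx": -11,"dy": 2,"dz": -16,"wx": 0,"wy": 0,"wz": 0,"grip": 3.6}
    - {"dx": -11,"dy": 2,"dz": -16,"wx": 0,"wy": 0,"wz": 0,"grip": 3.6}

```text
clock: 8.05
eef_pos: [0.5279, 0.2822, 0.1772]
tool_rot: [-0.035, 0.999, 0.0, -0.001]
ft_force: [-0.8, -0.5, -0.5]
grip_width: 0.0359
grasp_force: 0.0
```

Run:
```python
from h import *
c=viewer.get_calibration('wrist'); p,d=viewer.camera('wrist'); save('w4',p); np.savez('w4.npz',p=p,d=d); np.save('w4v',c['view'])
for y in(-.052,0,.052,.104): print(proj(c,[.582-.08*y,.265+.9968*y,.03]))
```

```text
(np.float64(249.7483670886507), np.float64(236.27066553442685))
(np.float64(303.84051632668974), np.float64(235.7976862691497))
(np.float64(357.9682297841058), np.float64(235.32439603197386))
(np.float64(412.1315425462943), np.float64(234.85079451611452))
```

View pics/w4.png

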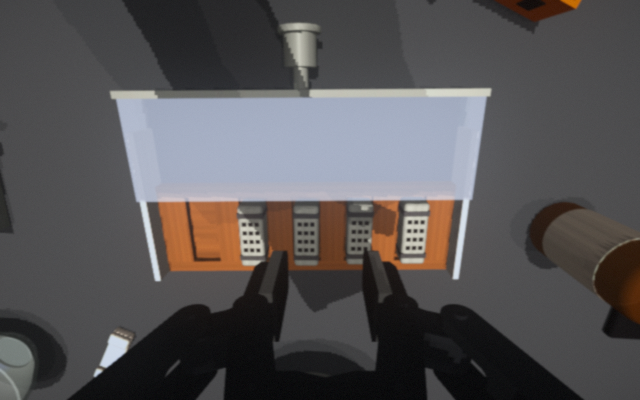

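The cover is fully out. Four infusers are visible at (252,233), (306,234), (359,233) and (413,232), and the pocket at (206,230) is empty.

Run:
```python
from h import *
z=np.load('w4.npz');p,d=z['p'],z['d'];c=viewer.get_calibration('wrist');c['view']=np.load('w4v.npy')
# points above 24mm within tray region, from depth
us,vs=np.meshgrid(np.arange(180,460),np.arange(195,275))
o,_=ray(c,0,0)
pts=np.array([dep(c,d,u,v) for u,v in zip(us.ravel(),vs.ravel())])
a=np.radians(4.6);R=np.array([[np.cos(a),np.sin(a)],[-np.sin(a),np.cos(a)]])
q=(pts[:,:2]-[.582,.265])@R.T
for y in(-.104,-.052,0,.052,.104):
    m=(abs(q[:,1]-y)<.02)&(abs(q[:,0])<.037)&(pts[:,2]>.022)&(pts[:,2]<.036)
    if m.sum()>50:
        r=q[m]; lo,hi=np.percentile(r,[2,98],axis=0); mid=(lo+hi)/2
        print(y,m.sum(),np.round(hi-lo,3),np.round(mid,4),'world',np.round([.582,.265]+R.T@mid,4),'z',np.round(np.median(pts[m,2]),4))
w=dict(c);w['view']=np.load('w1v.npy')
for u in (252,306.5,359.5,413.5): print(np.round(onz(c,u,233,.03),4))
go([.582,.265,.08],184.6)
```

```text
-0.052 1563 [0.06  0.023] [-0.0006 -0.0508] world [0.5854 0.2143] z 0.0302
0 1539 [0.061 0.023] [0.0001 0.0015] world [0.582  0.2665] z 0.0302
0.052 1464 [0.06  0.023] [-0.001   0.0527] world [0.5768 0.3174] z 0.0302
0.104 1637 [0.061 0.023] [-0.0011  0.1055] world [0.5725 0.37  ] z 0.0302
[0.5826 0.2153 0.03  ]
[0.5789 0.2674 0.03  ]
[0.5753 0.318  0.03  ]
[0.5717 0.3697 0.03  ]
go [0.582 0.265 0.08 ] d [-5.47 -2.03  9.59] w [-0.    -0.005 -0.01 ]
```

```bash
cat >> h.py <<'E'
def basket(name='top',box=(300,150,395,245)):
    p,d,c=cam(name); o,_=ray(c,0,0)
    us,vs=np.meshgrid(np.arange(box[0],box[2]),np.arange(box[1],box[3]))
    P=np.array([dep(c,d,u,v) for u,v in zip(us.ravel(),vs.ravel())])
    m=(P[:,2]>.03)&(P[:,2]<.075); pts=P[m]
    hsv=cv2.cvtColor(p,cv2.COLOR_RGB2HSV)[vs.ravel(),us.ravel()]
    g=(P[:,2]>.09)&(P[:,2]<.15)&(hsv[:,1]>120)&((hsv[:,0]<16))
    r=cv2.minAreaRect(pts[:,:2].astype(np.float32)*1000)
    print('rim rect',np.round(r[0],1),np.round(r[1],1),round(r[2],1),'z',np.round(np.median(pts[:,2]),3),'| grip n',g.sum(),np.round(P[g].mean(0),4) if g.sum() else '')
    return p,d,c
E
python3 - <<'E'
from h import *
go([.585,.214,.1],184.6);go([.585,.214,.018],184.6)
p,d,c=basket()
save('top2',p)
E
```

```text
go [0.585 0.214 0.1  ] d [-5.41 -7.14  7.6 ] w [-0.    -0.005 -0.01 ]
go [0.585 0.214 0.018] d [-5.45 -7.13 15.8 ] w [-0.    -0.005 -0.01 ]
rim rect [ 504.1 -102.8] [136.3 201.2] 88.2 z 0.05 | grip n 30 [ 0.5022 -0.1032  0.1297]
```

Emit:
arm_command:
  increments:
    - {"dx": -5.4,"dy": -4,"dz": 3,"wx": 0,"wy": 0,"wz": -0.01,"grip": 3.6}
    - {"dx": -5.4,"dy": -7.1,"dz": 7,"wx": 0,"wy": 0,"wz": -0.01,"grip": 3.6}
    - {"dx": -5.4,"dy": -7.1,"dz": 10.5,"wx": 0,"wy": 0,"wz": -0.01,"grip": 3.6}
    - {"dx": -5.4,"dy": -7.1,"dz": 13.5,"wx": 0,"wy": 0,"wz": -0.01,"grip": 3.6}
    - {"dx": -5.4,"dy": -7.1,"dz": 15.8,"wx": 0,"wy": 0,"wz": -0.01,"grip": 3.6}
    - {"dx": -5.4,"dy": -7.1,"dz": 15.8,"wx": 0,"wy": 0,"wz": -0.01,"grip": 3.6}
    - {"dx": -5.4,"dy": -7.1,"dz": 15.8,"wx": 0,"wy": 0,"wz": -0.01,"grip": 1.5}
    - {"dx": -5.4,"dy": -7.1,"dz": 15.8,"wx": 0,"wy": 0,"wz": -0.01,"grip": 1.5}
    - {"dx": -5.4,"dy": -7.1,"dz": 15.8,"wx": 0,"wy": 0,"wz": -0.01,"grip": 1.5}
    - {"dx": -5.4,"dy": -7.1,"dz": 15.8,"wx": 0,"wy": 0,"wz": -0.01,"grip": 1.5}

```text
clock: 9.15
eef_pos: [0.5856, 0.215, 0.0196]
tool_rot: [-0.04, 0.999, 0.0, -0.001]
ft_force: [-0.9, -0.7, 0.7]
grip_width: 0.022
grasp_force: 61.6
```

Run:
```python
from h import *
a=np.radians(-1.8);R=np.array([[np.cos(a),-np.sin(a)],[np.sin(a),np.cos(a)]]);b=np.array([.503,-.103])
print(monitor.get_obs()['eef_pos'])
for q in [(.057,.028),(.057,-.028),(-.057,.028),(-.057,-.028)]: print(q,np.round(b+R@q,4))
w=b+R@np.array((.057,.028)); go([*w,.19],178.2); go([*w,.04],178.2)
```

```text
[0.58559104 0.2150213  0.01957556]
(0.057, 0.028) [ 0.5609 -0.0768]
(0.057, -0.028) [ 0.5591 -0.1328]
(-0.057, 0.028) [ 0.4469 -0.0732]
(-0.057, -0.028) [ 0.4451 -0.1292]
go [ 0.5609 -0.0768  0.19  ] d [  4.85 -28.88 -17.05] w [ 0.001 -0.002  0.112]
go [ 0.5609 -0.0768  0.04  ] d [  4.81 -28.89  -2.05] w [ 0.001 -0.002  0.112]
```

Emit:
arm_command:
  increments:
    - {"dx": 0,"dy": 0,"dz": -4,"wx": 0,"wy": 0,"wz": 0,"grip": 1.5}
    - {"dx": 0,"dy": 0,"dz": -8,"wx": 0,"wy": 0,"wz": 0,"grip": 1.5}
    - {"dx": 2,"dy": -4,"dz": -12,"wx": 0,"wy": 0,"wz": 0.112,"grip": 1.5}
    - {"dx": 4.8,"dy": -9,"dz": -15,"wx": 0,"wy": 0,"wz": 0.112,"grip": 1.5}
    - {"dx": 4.8,"dy": -14,"dz": -15,"wx": 0,"wy": 0,"wz": 0.112,"grip": 1.5}
    - {"dx": 4.8,"dy": -19,"dz": -15,"wx": 0,"wy": 0,"wz": 0.112,"grip": 1.5}
    - {"dx": 4.8,"dy": -24,"dz": -15,"wx": 0,"wy": 0,"wz": 0.112,"grip": 1.5}
    - {"dx": 4.8,"dy": -28.9,"dz": -15,"wx": 0,"wy": 0,"wz": 0.112,"grip": 1.5}
    - {"dx": 4.8,"dy": -28.9,"dz": -15,"wx": 0,"wy": 0,"wz": 0.112,"grip": 1.5}
    - {"dx": 4.8,"dy": -28.9,"dz": -15,"wx": 0,"wy": 0,"wz": 0.112,"grip": 1.5}

```text
clock: 10.15
eef_pos: [0.5617, -0.0802, 0.1695]
tool_rot: [0.019, 1.0, -0.0, -0.0]
ft_force: [-0.2, 1.0, 0.1]
grip_width: 0.0223
grasp_force: 61.6
```

Run:
```python
from h import *
print(monitor.get_obs()['grip_width'])
c=viewer.get_calibration('wrist'); p,d=viewer.camera('wrist'); save('w5',p); np.savez('w5.npz',p=p,d=d); np.save('w5v',c['view'])
go([.5609,-.0768,.15],178.2);go([.5609,-.0768,.022],178.2)
for q in [(.603,-.168),(.599,-.038),(.407,-.162),(.403,-.032)]: print(proj(c,[*q,.05]))
print(proj(c,[.503,-.103,.12]))
```

```text
0.02229647098778492
go [ 0.5609 -0.0768  0.15  ] d [0.07 0.15 1.93] w [ 0.001 -0.002 -0.004]
go [ 0.5609 -0.0768  0.022 ] d [ 0.05  0.14 14.73] w [ 0.001 -0.002 -0.004]
(np.float64(227.1611078480753), np.float64(240.2253810214079))
(np.float64(376.20150631997126), np.float64(231.08984745294836))
(np.float64(198.52204960991415), np.float64(-20.023785766058495))
(np.float64(388.9023324732786), np.float64(-34.951017968841484))
(np.float64(282.9819318812688), np.float64(131.5728363349423))
```

View pics/w5.png

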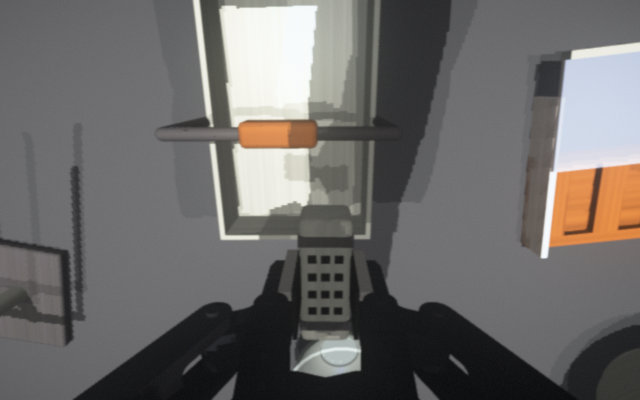

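The far rim corners are at (219,239) and (371,236), the grip at (278,133) and the bar ends at (158,133) and (400,132). The infuser is held.

Run:
```python
from h import *
z=np.load('w5.npz');p,d=z['p'],z['d'];c=viewer.get_calibration('wrist');c['view']=np.load('w5v.npy')
for n,u,v,h in [('cR',219,239,.05),('cL',371,236,.05),('sideR',195,2,.05),('sideL',379,2,.05),('barR',158,133,.124),('barL',400,132,.124),('grip',278,133,.128)]: print(n,np.round(onz(c,u,v,h),4),np.round(dep(c,d,u,v),3))
t=viewer.get_calibration('top')
o,r=ray(c,278,133);a,s=ray(t,345.5,196)
k=np.linalg.lstsq(np.c_[r,-s],a-o,rcond=None)[0];print('grip tri',o+k[0]*r,a+k[1]*s)
```

```text
cR [ 0.6016 -0.175   0.05  ] [ 0.625 -0.193  0.   ]
cL [ 0.6035 -0.0425  0.05  ] [ 0.627 -0.036  0.001]
sideR [ 0.4201 -0.1665  0.05  ] [ 0.42  -0.167  0.049]
sideL [ 0.4247 -0.0383  0.05  ] [ 0.414 -0.031 -0.001]
barR [ 0.5008 -0.1729  0.124 ] [ 0.501 -0.173  0.125]
barL [ 0.5051 -0.0367  0.124 ] [ 0.505 -0.037  0.123]
grip [ 0.5027 -0.1048  0.128 ] [ 0.503 -0.105  0.13 ]
grip tri [ 0.500415   -0.10201704  0.14696623] [ 0.49676985 -0.10154937  0.14645376]
```

Emit:
arm_command:
  increments:
    - {"dx": 0,"dy": -0.1,"dz": 5,"wx": 0,"wy": 0,"wz": 0,"grip": 1.5}
    - {"dx": 0,"dy": -0.1,"dz": 10,"wx": 0,"wy": 0,"wz": 0,"grip": 1.5}
    - {"dx": 0,"dy": -0.1,"dz": 13,"wx": 0,"wy": 0,"wz": 0,"grip": 1.5}
    - {"dx": 0,"dy": -0.1,"dz": 14.6,"wx": 0,"wy": 0,"wz": 0,"grip": 1.5}
    - {"dx": 0,"dy": -0.1,"dz": 14.6,"wx": 0,"wy": 0,"wz": 0,"grip": 1.5}
    - {"dx": 0,"dy": -0.1,"dz": 14.6,"wx": 0,"wy": 0,"wz": 0,"grip": 3.3}
    - {"dx": 0,"dy": -0.1,"dz": 14.6,"wx": 0,"wy": 0,"wz": 0,"grip": 3.3}
    - {"dx": 0,"dy": -0.1,"dz": 14.6,"wx": 0,"wy": 0,"wz": 0,"grip": 3.3}
    - {"dx": 0,"dy": -0.1,"dz": 10,"wx": 0,"wy": 0,"wz": 0,"grip": 3.3}
    - {"dx": 0,"dy": -0.1,"dz": 5,"wx": 0,"wy": 0,"wz": 0,"grip": 3.3}

```text
clock: 11.2
eef_pos: [0.56, -0.0777, 0.1193]
tool_rot: [0.016, 1.0, 0.001, -0.003]
ft_force: [1.8, -0.5, 1.0]
grip_width: 0.0326
grasp_force: 0.0
```

Run:
```python
from h import *
basket()
go([.581,.267,.17],184.6);go([.581,.267,.018],184.6)
```

```text
rim rect [0. 0.] [0. 0.] 0.0 z nan | grip n 0 
go [0.581 0.267 0.17 ] d [-0.41 34.59 -4.  ] w [-0.002  0.012 -0.112]
go [0.581 0.267 0.018] d [-0.23 34.6  11.2 ] w [-0.002  0.012 -0.112]
  return _methods._mean(a, axis=axis, dtype=dtype,
  ret = ret.dtype.type(ret / rcount)
```

Emit:
arm_command:
  increments:
    - {"dx": 0,"dy": 1,"dz": -4,"wx": 0,"wy": 0,"wz": 0,"grip": 3.6}
    - {"dx": -0.4,"dy": 5,"dz": -5,"wx": 0,"wy": 0,"wz": -0.112,"grip": 3.6}
    - {"dx": -0.4,"dy": 10,"dz": -5,"wx": 0,"wy": 0,"wz": -0.112,"grip": 3.6}
    - {"dx": -0.4,"dy": 15,"dz": -5,"wx": 0,"wy": 0,"wz": -0.112,"grip": 3.6}
    - {"dx": -0.4,"dy": 20,"dz": -5,"wx": 0,"wy": 0,"wz": -0.112,"grip": 3.6}
    - {"dx": -0.4,"dy": 25,"dz": -5,"wx": 0,"wy": 0,"wz": -0.112,"grip": 3.6}
    - {"dx": -0.4,"dy": 30,"dz": -4,"wx": 0,"wy": 0,"wz": -0.112,"grip": 3.6}
    - {"dx": -0.4,"dy": 34.6,"dz": -2,"wx": 0,"wy": 0.01,"wz": -0.112,"grip": 3.6}
    - {"dx": -0.4,"dy": 34.6,"dz": 2,"wx": 0,"wy": 0.01,"wz": -0.112,"grip": 3.6}
    - {"dx": -0.4,"dy": 34.6,"dz": 3,"wx": 0,"wy": 0.01,"wz": -0.112,"grip": 3.6}

```text
clock: 12.25
eef_pos: [0.5737, 0.2685, 0.0856]
tool_rot: [-0.041, 0.999, -0.001, -0.009]
ft_force: [-1.2, 0.1, -1.1]
grip_width: 0.0361
grasp_force: 0.0
```

Run:
```python
from h import *
print(monitor.get_obs()['eef_pos'])
import warnings;warnings.simplefilter('ignore')
basket();go([.581,.2665,.018],184.6)
```

```text
[0.57371046 0.26845101 0.08555855]
rim rect [ 503.3 -103.1] [137.  200.5] 87.8 z 0.048 | grip n 29 [ 0.5024 -0.1033  0.1294]
go [0.581  0.2665 0.018 ] d [-0.86 -0.1   6.72] w [-0.002 -0.019  0.001]
```

Emit:
arm_command:
  increments:
    - {"dx": -0.8,"dy": -0.1,"dz": 0,"wx": 0,"wy": -0.019,"wz": 0,"grip": 3.6}
    - {"dx": -0.8,"dy": -0.1,"dz": 3,"wx": 0,"wy": -0.019,"wz": 0,"grip": 3.6}
    - {"dx": -0.8,"dy": -0.1,"dz": 5.5,"wx": 0,"wy": -0.019,"wz": 0,"grip": 3.6}
    - {"dx": -0.8,"dy": -0.1,"dz": 6.7,"wx": 0,"wy": -0.019,"wz": 0,"grip": 3.6}
    - {"dx": -0.8,"dy": -0.1,"dz": 6.7,"wx": 0,"wy": -0.019,"wz": 0,"grip": 1.5}
    - {"dx": -0.8,"dy": -0.1,"dz": 6.7,"wx": 0,"wy": -0.019,"wz": 0,"grip": 1.5}
    - {"dx": -0.8,"dy": -0.1,"dz": 6.7,"wx": 0,"wy": -0.019,"wz": 0,"grip": 1.5}
    - {"dx": -0.8,"dy": -0.1,"dz": 6.7,"wx": 0,"wy": -0.019,"wz": 0,"grip": 1.5}
    - {"dx": -0.8,"dy": -0.1,"dz": 3,"wx": 0,"wy": -0.019,"wz": 0,"grip": 1.5}
    - {"dx": -0.8,"dy": -0.1,"dz": -2,"wx": 0,"wy": -0.019,"wz": 0,"grip": 1.5}

```text
clock: 13.3
eef_pos: [0.5825, 0.2664, 0.1072]
tool_rot: [-0.04, 0.999, -0.001, 0.0]
ft_force: [2.2, 1.3, -0.9]
grip_width: 0.0221
grasp_force: 59.8
```

Run:
```python
from h import *
a=np.radians(-1.8);R=np.array([[np.cos(a),-np.sin(a)],[np.sin(a),np.cos(a)]]);b=np.array([.503,-.105])
for q in [(.057,-.028),(-.057,.028),(-.057,-.028)]: print(q,np.round(b+R@q,4))
w=b+R@np.array((.057,-.028)); go([*w,.19],178.2); go([*w,.022],178.2)
```

```text
(0.057, -0.028) [ 0.5591 -0.1348]
(-0.057, 0.028) [ 0.4469 -0.0752]
(-0.057, -0.028) [ 0.4451 -0.1312]
go [ 0.5591 -0.1348  0.19  ] d [  5.54 -39.81  -8.23] w [-0.001  0.     0.112]
go [ 0.5591 -0.1348  0.022 ] d [  5.54 -39.79   8.57] w [-0.001  0.     0.112]
```

Emit:
arm_command:
  increments:
    - {"dx": 0,"dy": -3,"dz": -4,"wx": 0,"wy": 0,"wz": 0.112,"grip": 1.5}
    - {"dx": 2,"dy": -8,"dz": -7,"wx": 0,"wy": 0,"wz": 0.112,"grip": 1.5}
    - {"dx": 4,"dy": -13,"dz": -7,"wx": 0,"wy": 0,"wz": 0.112,"grip": 1.5}
    - {"dx": 5.5,"dy": -18,"dz": -7,"wx": 0,"wy": 0,"wz": 0.112,"grip": 1.5}
    - {"dx": 5.5,"dy": -23,"dz": -7,"wx": 0,"wy": 0,"wz": 0.112,"grip": 1.5}
    - {"dx": 5.5,"dy": -28,"dz": -7,"wx": 0,"wy": 0,"wz": 0.112,"grip": 1.5}
    - {"dx": 5.5,"dy": -33,"dz": -7,"wx": 0,"wy": 0,"wz": 0.112,"grip": 1.5}
    - {"dx": 5.5,"dy": -38,"dz": -7,"wx": 0,"wy": 0,"wz": 0.112,"grip": 1.5}
    - {"dx": 5.5,"dy": -39.8,"dz": -7,"wx": 0,"wy": 0,"wz": 0.112,"grip": 1.5}
    - {"dx": 5.5,"dy": -39.8,"dz": -7,"wx": 0,"wy": 0,"wz": 0.112,"grip": 1.5}

```text
clock: 14.3
eef_pos: [0.5616, -0.1385, 0.1791]
tool_rot: [0.019, 1.0, 0.0, 0.004]
ft_force: [0.7, 0.4, -0.9]
grip_width: 0.0223
grasp_force: 59.8
```

```bash
cat >> h.py <<'E'
def wbasket(n):
    "basket bar from the wrist camera depth: points 0.112..0.132 high, long thin"
    c=viewer.get_calibration('wrist'); p,d=viewer.camera('wrist'); np.savez(n,p=p,d=d,v=c['view']); save(n,p)
    us,vs=np.meshgrid(np.arange(0,640,2),np.arange(0,400,2)); u,v=us.ravel(),vs.ravel()
    P=np.array([dep(c,d,a,b) for a,b in zip(u,v)]); m=(P[:,2]>.113)&(P[:,2]<.135)&(d[v,u]>0)&(d[v,u]<1)&(np.hypot(P[:,0]-.503,P[:,1]+.105)<.12)&(v<215)
    q=P[m]; r=cv2.minAreaRect(q[:,:2].astype(np.float32)*1000); print('bar',m.sum(),np.round(r[0],1),np.round(r[1],1),round(r[2],1))
    hsv=cv2.cvtColor(p,cv2.COLOR_RGB2HSV)[v,u]; g=m&(hsv[:,1]>120)&(hsv[:,0]<16)
    r=cv2.minAreaRect(P[g,:2].astype(np.float32)*1000); print('grip',g.sum(),np.round(r[0],1),np.round(r[1],1),round(r[2],1),np.median(P[g,2]))
    return p,d,c
E
python3 - <<'E'
from h import *
o=monitor.get_obs();print(o['eef_pos'],o['grip_width'])
wbasket('w6'); go([.5591,-.1348,.022],178.2)
E
```

```text
[ 0.56159223 -0.13854662  0.17907631] 0.022346785461189667
bar 1070 [ 503.5 -105.8] [140.1  14.5] 87.8
grip 416 [ 502.9 -104.1] [42.  13.2] 87.9 0.12866798396176832
go [ 0.5591 -0.1348  0.022 ] d [ 0.36  0.1  15.69] w [ 0.002  0.008 -0.005]
```

Emit:
arm_command:
  increments:
    - {"dx": 0.2,"dy": 0,"dz": 5,"wx": 0,"wy": 0,"wz": 0,"grip": 1.5}
    - {"dx": 0.2,"dy": 0,"dz": 10,"wx": 0,"wy": 0,"wz": 0,"grip": 1.5}
    - {"dx": 0.2,"dy": 0,"dz": 14,"wx": 0,"wy": 0,"wz": 0,"grip": 1.5}
    - {"dx": 0.2,"dy": 0,"dz": 15.6,"wx": 0,"wy": 0,"wz": 0,"grip": 1.5}
    - {"dx": 0.2,"dy": 0,"dz": 15.6,"wx": 0,"wy": 0,"wz": 0,"grip": 1.5}
    - {"dx": 0.2,"dy": 0,"dz": 15.6,"wx": 0,"wy": 0,"wz": 0,"grip": 3.3}
    - {"dx": 0.2,"dy": 0,"dz": 15.6,"wx": 0,"wy": 0,"wz": 0,"grip": 3.3}
    - {"dx": 0.2,"dy": 0,"dz": 15.6,"wx": 0,"wy": 0,"wz": 0,"grip": 3.3}
    - {"dx": 0.2,"dy": 0,"dz": 11,"wx": 0,"wy": 0,"wz": 0,"grip": 3.3}
    - {"dx": 0.2,"dy": 0,"dz": 5,"wx": 0,"wy": 0,"wz": 0,"grip": 3.3}

```text
clock: 15.35
eef_pos: [0.5579, -0.1331, 0.1178]
tool_rot: [0.016, 1.0, 0.002, 0.001]
ft_force: [0.8, -1.1, 1.4]
grip_width: 0.0329
grasp_force: 0.0
```

Run:
```python
from h import *
go([.577,.3175,.17],184.6)
```

```text
go [0.577  0.3175 0.17  ] d [-0.48 45.12 -5.08] w [ 0.003  0.002 -0.112]
```

Emit:
arm_command:
  increments:
    - {"dx": 0,"dy": 2,"dz": -4,"wx": 0,"wy": 0,"wz": -0.112,"grip": 3.6}
    - {"dx": -0.5,"dy": 7,"dz": -5,"wx": 0,"wy": 0,"wz": -0.112,"grip": 3.6}
    - {"dx": -0.5,"dy": 12,"dz": -5,"wx": 0,"wy": 0,"wz": -0.112,"grip": 3.6}
    - {"dx": -0.5,"dy": 17,"dz": -5,"wx": 0,"wy": 0,"wz": -0.112,"grip": 3.6}
    - {"dx": -0.5,"dy": 22,"dz": -5,"wx": 0,"wy": 0,"wz": -0.112,"grip": 3.6}
    - {"dx": -0.5,"dy": 27,"dz": -5,"wx": 0,"wy": 0,"wz": -0.112,"grip": 3.6}
    - {"dx": -0.5,"dy": 32,"dz": -5,"wx": 0,"wy": 0,"wz": -0.112,"grip": 3.6}
    - {"dx": -0.5,"dy": 37,"dz": -4,"wx": 0,"wy": 0,"wz": -0.112,"grip": 3.6}
    - {"dx": -0.5,"dy": 42,"dz": -2,"wx": 0,"wy": 0,"wz": -0.112,"grip": 3.6}
    - {"dx": -0.5,"dy": 45.1,"dz": 0,"wx": 0,"wy": 0,"wz": -0.112,"grip": 3.6}

```text
clock: 16.35
eef_pos: [0.5797, 0.3206, 0.1207]
tool_rot: [-0.041, 0.999, 0.002, 0.005]
ft_force: [0.3, -0.4, 0.2]
grip_width: 0.0362
grasp_force: 0.0
```

Run:
```python
from h import *
print(monitor.get_obs()['eef_pos']);basket();go([.5765,.3178,.018],184.6)
```

```text
[0.57972357 0.32056486 0.12072586]
rim rect [ 503.7 -103.3] [137.3 200.7] 88.2 z 0.048 | grip n 32 [ 0.5028 -0.1053  0.1293]
go [0.5765 0.3178 0.018 ] d [ 0.14 -0.76  9.68] w [0.004 0.004 0.007]
```

Emit:
arm_command:
  increments:
    - {"dx": 0.1,"dy": -0.75,"dz": 3,"wx": 0,"wy": 0,"wz": 0.007,"grip": 3.6}
    - {"dx": 0.1,"dy": -0.75,"dz": 5,"wx": 0,"wy": 0,"wz": 0.007,"grip": 3.6}
    - {"dx": 0.1,"dy": -0.75,"dz": 5,"wx": 0,"wy": 0,"wz": 0.007,"grip": 3.6}

```text
clock: 16.7
eef_pos: [0.5766, 0.3082, 0.0659]
tool_rot: [-0.037, 0.999, -0.001, 0.0]
ft_force: [-1.1, -0.6, 0.9]
grip_width: 0.0362
grasp_force: 0.0
```

Run:
```python
from h import *
print(monitor.get_obs()['eef_pos']);go([.5765,.3178,.018],184.6)
```

```text
[0.57656562 0.30820608 0.06594041]
go [0.5765 0.3178 0.018 ] d [-0.06  0.96  4.79] w [-0.001  0.001 -0.007]
```

Emit:
arm_command:
  increments:
    - {"dx": 0,"dy": 0.95,"dz": 1,"wx": 0,"wy": 0,"wz": 0,"grip": 3.6}
    - {"dx": 0,"dy": 0.95,"dz": 1,"wx": 0,"wy": 0,"wz": 0,"grip": 3.6}
    - {"dx": 0,"dy": 0.95,"dz": 3,"wx": 0,"wy": 0,"wz": 0,"grip": 3.6}
    - {"dx": 0,"dy": 0.95,"dz": 4.7,"wx": 0,"wy": 0,"wz": 0,"grip": 3.6}
    - {"dx": 0,"dy": 0.95,"dz": 4.7,"wx": 0,"wy": 0,"wz": 0,"grip": 1.5}
    - {"dx": 0,"dy": 0.95,"dz": 4.7,"wx": 0,"wy": 0,"wz": 0,"grip": 1.5}
    - {"dx": 0,"dy": 0.95,"dz": 4.7,"wx": 0,"wy": 0,"wz": 0,"grip": 1.5}
    - {"dx": 0,"dy": 0.95,"dz": 4.7,"wx": 0,"wy": 0,"wz": 0,"grip": 1.5}
    - {"dx": 0,"dy": 0.95,"dz": 1,"wx": 0,"wy": 0,"wz": 0,"grip": 1.5}
    - {"dx": 0,"dy": 0.95,"dz": -4,"wx": 0,"wy": 0,"wz": 0,"grip": 1.5}

```text
clock: 17.7
eef_pos: [0.5759, 0.3176, 0.1072]
tool_rot: [-0.036, 0.999, -0.001, 0.0]
ft_force: [0.8, 0.4, -0.8]
grip_width: 0.022
grasp_force: 60.5
```

Run:
```python
from h import *
go([.4469,-.0752,.19],178.2)
```

```text
go [ 0.4469 -0.0752  0.19  ] d [ 15.73 -38.25  -8.23] w [-0.002  0.001  0.104]
```

Emit:
arm_command:
  increments:
    - {"dx": 1,"dy": -3,"dz": -4,"wx": 0,"wy": 0,"wz": 0.104,"grip": 1.5}
    - {"dx": 3,"dy": -7,"dz": -8.2,"wx": 0,"wy": 0,"wz": 0.104,"grip": 1.5}
    - {"dx": 5,"dy": -11.5,"dz": -8.2,"wx": 0,"wy": 0,"wz": 0.104,"grip": 1.5}
    - {"dx": 7,"dy": -16,"dz": -8.2,"wx": 0,"wy": 0,"wz": 0.104,"grip": 1.5}
    - {"dx": 9,"dy": -20.5,"dz": -8.2,"wx": 0,"wy": 0,"wz": 0.104,"grip": 1.5}
    - {"dx": 11,"dy": -25,"dz": -8.2,"wx": 0,"wy": 0,"wz": 0.104,"grip": 1.5}
    - {"dx": 13,"dy": -29.5,"dz": -8.2,"wx": 0,"wy": 0,"wz": 0.104,"grip": 1.5}
    - {"dx": 15,"dy": -34,"dz": -8.2,"wx": 0,"wy": 0,"wz": 0.104,"grip": 1.5}
    - {"dx": 15.7,"dy": -38.2,"dz": -8.2,"wx": 0,"wy": 0,"wz": 0.104,"grip": 1.5}
    - {"dx": 15.7,"dy": -38.2,"dz": -8.2,"wx": 0,"wy": 0,"wz": 0.104,"grip": 1.5}

```text
clock: 18.7
eef_pos: [0.448, -0.0788, 0.1909]
tool_rot: [0.02, 1.0, -0.0, 0.005]
ft_force: [0.5, 1.3, -0.3]
grip_width: 0.022
grasp_force: 60.5
```

Emit:
arm_command:
  increments:
    - {"dx": 0,"dy": 0,"dz": 0,"wx": 0,"wy": 0,"wz": 0,"grip": 1.5}

```text
clock: 18.8
eef_pos: [0.4489, -0.0748, 0.1905]
tool_rot: [0.017, 1.0, 0.001, 0.004]
ft_force: [-0.6, 0.5, -1.6]
grip_width: 0.0217
grasp_force: 60.5
```

Run:
```python
from h import *
o=monitor.get_obs();print(o['eef_pos'],o['grip_width'])
wbasket('w7');go([.4469,-.0752,.022],178.2)
```

```text
[ 0.44893156 -0.07481204  0.19053447] 0.021667446794544333
bar 0 [0. 0.] [0. 0.] 0.0
grip 0 [0. 0.] [0. 0.] 0.0 nan
go [ 0.4469 -0.0752  0.022 ] d [ 0.36 -0.19 16.83] w [ 0.002  0.008 -0.001]
  return _methods._mean(a, axis=axis, dtype=dtype,
  ret = ret.dtype.type(ret / rcount)
```

Run:
```python
from h import *
z=np.load('w7.npz');p,d=z['p'],z['d'];c=viewer.get_calibration('wrist');c['view']=z['v']
us,vs=np.meshgrid(np.arange(0,640,2),np.arange(0,230,2));u,v=us.ravel(),vs.ravel()
P=np.array([dep(c,d,a,b) for a,b in zip(u,v)]);m=(P[:,2]>.044)&(P[:,2]<.056)&(abs(P[:,1]+.105)<.12)&(P[:,0]>.3)
q=P[m];print(m.sum(),q.min(0),q.max(0),np.percentile(q,[2,98],axis=0))
```

```text
444 [ 0.40194564 -0.17044783  0.04404128] [ 0.49334019 -0.03840938  0.05260877] [[ 0.40290817 -0.16916385  0.04423968]
 [ 0.48804484 -0.03899309  0.05162835]]
```

Emit:
arm_command:
  increments:
    - {"dx": 0.3,"dy": 0,"dz": 5,"wx": 0,"wy": 0.004,"wz": 0,"grip": 1.5}
    - {"dx": 0.3,"dy": 0,"dz": 10,"wx": 0,"wy": 0.004,"wz": 0,"grip": 1.5}
    - {"dx": 0.3,"dy": 0,"dz": 15,"wx": 0,"wy": 0.004,"wz": 0,"grip": 1.5}
    - {"dx": 0.3,"dy": 0,"dz": 16.7,"wx": 0,"wy": 0.004,"wz": 0,"grip": 1.5}
    - {"dx": 0.3,"dy": 0,"dz": 16.7,"wx": 0,"wy": 0.004,"wz": 0,"grip": 1.5}
    - {"dx": 0.3,"dy": 0,"dz": 16.7,"wx": 0,"wy": 0.004,"wz": 0,"grip": 3.3}
    - {"dx": 0.3,"dy": 0,"dz": 16.7,"wx": 0,"wy": 0.004,"wz": 0,"grip": 3.3}
    - {"dx": 0.3,"dy": 0,"dz": 16.7,"wx": 0,"wy": 0.004,"wz": 0,"grip": 3.3}
    - {"dx": 0.3,"dy": 0,"dz": 12,"wx": 0,"wy": 0.004,"wz": 0,"grip": 3.3}
    - {"dx": 0.3,"dy": 0,"dz": 7,"wx": 0,"wy": 0.004,"wz": 0,"grip": 3.3}

```text
clock: 19.85
eef_pos: [0.4448, -0.073, 0.1198]
tool_rot: [0.015, 1.0, 0.001, -0.001]
ft_force: [1.6, 0.4, 1.3]
grip_width: 0.033
grasp_force: 0.0
```

Run:
```python
from h import *
print(monitor.get_obs()['ft_force']);go([.572,.37,.15],184.6)
```

```text
[1.6312175  0.36698521 1.26378287]
go [0.572 0.37  0.15 ] d [-11.35  44.68  -2.92] w [ 0.003 -0.001 -0.111]
```

Emit:
arm_command:
  increments:
    - {"dx": 0,"dy": 0,"dz": -4,"wx": 0,"wy": 0,"wz": 0,"grip": 3.6}
    - {"dx": 0,"dy": 2,"dz": -7,"wx": 0,"wy": 0,"wz": -0.111,"grip": 3.6}
    - {"dx": -1,"dy": 7,"dz": -7,"wx": 0,"wy": 0,"wz": -0.111,"grip": 3.6}
    - {"dx": -2.5,"dy": 11.5,"dz": -7,"wx": 0,"wy": 0,"wz": -0.111,"grip": 3.6}
    - {"dx": -4,"dy": 16,"dz": -7,"wx": 0,"wy": 0,"wz": -0.111,"grip": 3.6}
    - {"dx": -5.5,"dy": 20.5,"dz": -7,"wx": 0,"wy": 0,"wz": -0.111,"grip": 3.6}
    - {"dx": -7,"dy": 25,"dz": -7,"wx": 0,"wy": 0,"wz": -0.111,"grip": 3.6}
    - {"dx": -8.5,"dy": 29.5,"dz": -6,"wx": 0,"wy": 0,"wz": -0.111,"grip": 3.6}
    - {"dx": -10,"dy": 34,"dz": -4,"wx": 0,"wy": 0,"wz": -0.111,"grip": 3.6}
    - {"dx": -11.3,"dy": 38.5,"dz": -3,"wx": 0,"wy": 0,"wz": -0.111,"grip": 3.6}

```text
clock: 20.85
eef_pos: [0.5712, 0.3095, 0.1502]
tool_rot: [-0.04, 0.999, 0.001, 0.002]
ft_force: [0.9, -0.7, 0.2]
grip_width: 0.0363
grasp_force: 0.0
```

Run:
```python
from h import *
print(monitor.get_obs()['eef_pos']);go([.572,.37,.06],184.6)
```

```text
[0.57124015 0.30948285 0.15016192]
go [0.572 0.37  0.06 ] d [-0.53  6.01  9.03] w [ 0.002  0.003 -0.   ]
```

Emit:
arm_command:
  increments:
    - {"dx": -0.3,"dy": 4,"dz": 2,"wx": 0,"wy": 0,"wz": 0,"grip": 3.6}
    - {"dx": -0.3,"dy": 6.1,"dz": 5,"wx": 0,"wy": 0,"wz": 0,"grip": 3.6}
    - {"dx": -0.3,"dy": 6.1,"dz": 9,"wx": 0,"wy": 0,"wz": 0,"grip": 3.6}
    - {"dx": -0.3,"dy": 6.1,"dz": 9,"wx": 0,"wy": 0,"wz": 0,"grip": 3.6}
    - {"dx": -0.3,"dy": 6.1,"dz": 9,"wx": 0,"wy": 0,"wz": 0,"grip": 3.6}

```text
clock: 21.35
eef_pos: [0.5689, 0.3685, 0.0608]
tool_rot: [-0.04, 0.999, 0.0, 0.001]
ft_force: [-0.1, 0.1, 0.6]
grip_width: 0.0357
grasp_force: 0.0
```

Run:
```python
from h import *
print(monitor.get_obs()['eef_pos']);go([.572,.37,.018],184.6)
```

```text
[0.56886238 0.36851518 0.06075518]
go [0.572 0.37  0.018] d [-0.32  0.12  4.28] w [ 0.001  0.001 -0.   ]
```

Emit:
arm_command:
  increments:
    - {"dx": -0.3,"dy": 0.1,"dz": 2,"wx": 0,"wy": 0,"wz": 0,"grip": 3.6}
    - {"dx": -0.3,"dy": 0.1,"dz": 4.2,"wx": 0,"wy": 0,"wz": 0,"grip": 3.6}
    - {"dx": -0.3,"dy": 0.1,"dz": 4.2,"wx": 0,"wy": 0,"wz": 0,"grip": 3.6}
    - {"dx": -0.3,"dy": 0.1,"dz": 4.2,"wx": 0,"wy": 0,"wz": 0,"grip": 1.5}
    - {"dx": -0.3,"dy": 0.1,"dz": 4.2,"wx": 0,"wy": 0,"wz": 0,"grip": 1.5}
    - {"dx": -0.3,"dy": 0.1,"dz": 4.2,"wx": 0,"wy": 0,"wz": 0,"grip": 1.5}
    - {"dx": -0.3,"dy": 0.1,"dz": 4.2,"wx": 0,"wy": 0,"wz": 0,"grip": 1.5}
    - {"dx": -0.3,"dy": 0.1,"dz": 0,"wx": 0,"wy": 0,"wz": 0,"grip": 1.5}
    - {"dx": -0.3,"dy": 0.1,"dz": -5,"wx": 0,"wy": 0,"wz": 0,"grip": 1.5}
    - {"dx": -0.3,"dy": 0.1,"dz": -9,"wx": 0,"wy": 0,"wz": 0,"grip": 1.5}

```text
clock: 22.35
eef_pos: [0.5725, 0.3703, 0.1539]
tool_rot: [-0.04, 0.999, 0.002, 0.002]
ft_force: [0.6, 0.9, -0.2]
grip_width: 0.0219
grasp_force: 60.4
```

Run:
```python
from h import *
basket();go([.4451,-.1312,.19],178.2)
```

```text
rim rect [ 503.8 -102.7] [136.  200.5] 88.0 z 0.046 | grip n 31 [ 0.5026 -0.1047  0.1298]
go [ 0.4451 -0.1312  0.19  ] d [ 16.98 -49.12  -3.45] w [0.01  0.016 0.111]
```

Emit:
arm_command:
  increments:
    - {"dx": 2,"dy": -4.5,"dz": -3.5,"wx": 0,"wy": 0,"wz": 0.111,"grip": 1.5}
    - {"dx": 4,"dy": -9,"dz": -3.5,"wx": 0,"wy": 0,"wz": 0.111,"grip": 1.5}
    - {"dx": 6,"dy": -13.5,"dz": -3.5,"wx": 0,"wy": 0,"wz": 0.111,"grip": 1.5}
    - {"dx": 8,"dy": -18,"dz": -3.5,"wx": 0,"wy": 0,"wz": 0.111,"grip": 1.5}
    - {"dx": 10,"dy": -22.5,"dz": -3.5,"wx": 0,"wy": 0,"wz": 0.111,"grip": 1.5}
    - {"dx": 12,"dy": -27,"dz": -3.5,"wx": 0,"wy": 0,"wz": 0.111,"grip": 1.5}
    - {"dx": 14,"dy": -31.5,"dz": -3.5,"wx": 0,"wy": 0,"wz": 0.111,"grip": 1.5}
    - {"dx": 16,"dy": -36,"dz": -3.5,"wx": 0,"wy": 0,"wz": 0.111,"grip": 1.5}
    - {"dx": 17,"dy": -40.5,"dz": -3.5,"wx": 0,"wy": 0,"wz": 0.111,"grip": 1.5}
    - {"dx": 17,"dy": -45,"dz": -3.5,"wx": 0,"wy": 0,"wz": 0.111,"grip": 1.5}

```text
clock: 23.4
eef_pos: [0.4368, -0.0939, 0.1852]
tool_rot: [0.016, 1.0, 0.001, 0.002]
ft_force: [1.0, 0.0, 0.4]
grip_width: 0.022
grasp_force: 60.4
```

Emit:
arm_command:
  increments:
    - {"dx": 0,"dy": -4.1,"dz": 0,"wx": 0,"wy": 0,"wz": 0,"grip": 1.5}
    - {"dx": 0,"dy": -4.1,"dz": 0,"wx": 0,"wy": 0,"wz": 0,"grip": 1.5}
    - {"dx": 0,"dy": -4.1,"dz": 0,"wx": 0,"wy": 0,"wz": 0,"grip": 1.5}

```text
clock: 23.7
eef_pos: [0.437, -0.134, 0.1846]
tool_rot: [0.017, 1.0, 0.001, 0.002]
ft_force: [0.6, 0.3, -1.9]
grip_width: 0.0214
grasp_force: 60.4
```

```bash
cat >> h.py <<'E'
def wrim():
    c=viewer.get_calibration('wrist'); p,d=viewer.camera('wrist')
    us,vs=np.meshgrid(np.arange(0,640,2),np.arange(0,230,2));u,v=us.ravel(),vs.ravel()
    P=np.array([dep(c,d,a,b) for a,b in zip(u,v)]);m=(P[:,2]>.044)&(P[:,2]<.056)&(abs(P[:,1]+.105)<.12)&(P[:,0]>.3)
    q=P[m];print('rim',m.sum(),np.round(q.min(0),4),np.round(q.max(0),4)); return p,d,c
E
python3 - <<'E'
from h import *
o=monitor.get_obs();print(o['eef_pos'],o['grip_width'])
p,d,c=wrim();go([.4451,-.1312,.022],178.2);save('w8',p)
E
```

```text
[ 0.43701355 -0.13395703  0.18464851] 0.0214342411572217
rim 468 [ 0.4017 -0.1693  0.044 ] [ 0.4817 -0.0376  0.0521]
go [ 0.4451 -0.1312  0.022 ] d [-0.75  0.17 16.26] w [ 0.003  0.003 -0.   ]
```

Emit:
arm_command:
  increments:
    - {"dx": -0.7,"dy": 0.1,"dz": 3,"wx": 0,"wy": 0,"wz": 0,"grip": 1.5}
    - {"dx": -0.7,"dy": 0.1,"dz": 8,"wx": 0,"wy": 0,"wz": 0,"grip": 1.5}
    - {"dx": -0.7,"dy": 0.1,"dz": 13,"wx": 0,"wy": 0,"wz": 0,"grip": 1.5}
    - {"dx": -0.7,"dy": 0.1,"dz": 16.1,"wx": 0,"wy": 0,"wz": 0,"grip": 1.5}
    - {"dx": -0.7,"dy": 0.1,"dz": 16.1,"wx": 0,"wy": 0,"wz": 0,"grip": 1.5}
    - {"dx": -0.7,"dy": 0.1,"dz": 16.1,"wx": 0,"wy": 0,"wz": 0,"grip": 3.3}
    - {"dx": -0.7,"dy": 0.1,"dz": 16.1,"wx": 0,"wy": 0,"wz": 0,"grip": 3.3}
    - {"dx": -0.7,"dy": 0.1,"dz": 16.1,"wx": 0,"wy": 0,"wz": 0,"grip": 3.3}
    - {"dx": -0.7,"dy": 0.1,"dz": 11,"wx": 0,"wy": 0,"wz": 0,"grip": 3.3}
    - {"dx": -0.7,"dy": 0.1,"dz": 6,"wx": 0,"wy": 0,"wz": 0,"grip": 3.3}

```text
clock: 24.75
eef_pos: [0.4432, -0.1318, 0.1243]
tool_rot: [0.015, 1.0, 0.001, -0.0]
ft_force: [1.7, -0.3, 0.2]
grip_width: 0.033
grasp_force: 0.0
```

Run:
```python
from h import *
go([.40,.252,.16],184.6)
```

```text
go [0.4   0.252 0.16 ] d [ 5.51 38.24 -3.45] w [ 0.003  0.    -0.111]
```

Emit:
arm_command:
  increments:
    - {"dx": 0,"dy": 0,"dz": -4,"wx": 0,"wy": 0,"wz": 0,"grip": 3.6}
    - {"dx": 0,"dy": 2,"dz": -6.5,"wx": 0,"wy": 0,"wz": -0.111,"grip": 3.6}
    - {"dx": 1,"dy": 7,"dz": -6.5,"wx": 0,"wy": 0,"wz": -0.111,"grip": 3.6}
    - {"dx": 1.5,"dy": 12,"dz": -6.5,"wx": 0,"wy": 0,"wz": -0.111,"grip": 3.6}
    - {"dx": 2,"dy": 17,"dz": -6.5,"wx": 0,"wy": 0,"wz": -0.111,"grip": 5}
    - {"dx": 2.5,"dy": 22,"dz": -5,"wx": 0,"wy": 0,"wz": -0.111,"grip": 8.5}
    - {"dx": 3,"dy": 27,"dz": -3,"wx": 0,"wy": 0,"wz": -0.111,"grip": 8.5}
    - {"dx": 3.3,"dy": 32,"dz": 0,"wx": 0,"wy": 0,"wz": -0.111,"grip": 8.5}
    - {"dx": 3.3,"dy": 37,"dz": 0,"wx": 0,"wy": 0,"wz": -0.111,"grip": 8.5}
    - {"dx": 3.3,"dy": 38.5,"dz": 0,"wx": 0,"wy": 0,"wz": -0.111,"grip": 8.5}

```text
clock: 25.75
eef_pos: [0.4227, 0.2566, 0.1243]
tool_rot: [-0.041, 0.999, 0.001, 0.002]
ft_force: [0.2, -0.3, 0.4]
grip_width: 0.0852
grasp_force: 0.0
```

Emit:
arm_command:
  increments:
    - {"dx": 0,"dy": 0,"dz": 0,"wx": 0,"wy": 0,"wz": 0,"grip": 8.5}

```text
clock: 25.85
eef_pos: [0.4236, 0.2574, 0.1249]
tool_rot: [-0.043, 0.999, 0.002, 0.002]
ft_force: [-0.1, 0.7, 1.0]
grip_width: 0.0851
grasp_force: 0.0
```

Run:
```python
from h import *
o=monitor.get_obs();print(o['eef_pos'],o['grip_width'])
p,d,c=cam('wrist');save('w9',p);print(proj(c,[.418,.2535,.036]));go([.4225,.2555,.0185],184.6)
basket()
```

```text
[0.42361064 0.25742608 0.12489457] 0.08505950884130192
(np.float64(320.99742463059005), np.float64(195.665863954862))
go [0.4225 0.2555 0.0185] d [ 0.14  0.   10.64] w [0.002 0.004 0.003]
rim rect [ 507.3 -107.2] [137.  200.5] 87.4 z 0.044 | grip n 32 [ 0.5064 -0.1101  0.1294]
```

View pics/w9.png

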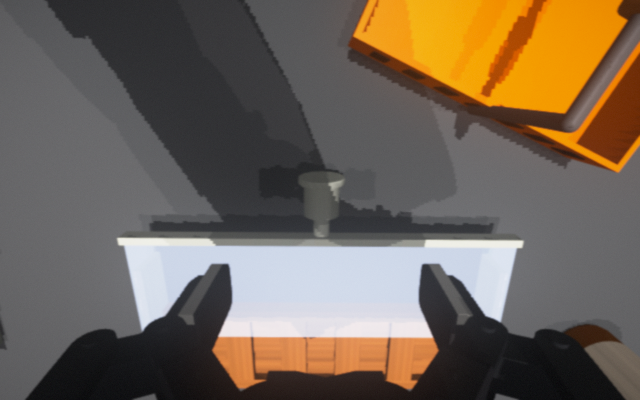

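The knob is at (321,197), matching the prediction of (321,196). The pockets in view are empty. The basket seems to be shifting, so I will re-measure it later.

Emit:
arm_command:
  increments:
    - {"dx": 0.1,"dy": 0,"dz": 4,"wx": 0,"wy": 0,"wz": 0,"grip": 8.5}
    - {"dx": 0.1,"dy": 0,"dz": 8,"wx": 0,"wy": 0,"wz": 0,"grip": 8.5}
    - {"dx": 0.1,"dy": 0,"dz": 10.6,"wx": 0,"wy": 0,"wz": 0,"grip": 8.5}
    - {"dx": 0.1,"dy": 0,"dz": 10.6,"wx": 0,"wy": 0,"wz": 0,"grip": 8.5}
    - {"dx": 0.1,"dy": 0,"dz": 10.6,"wx": 0,"wy": 0,"wz": 0,"grip": 1}
    - {"dx": 0.1,"dy": 0,"dz": 10.6,"wx": 0,"wy": 0,"wz": 0,"grip": 1}
    - {"dx": 0.1,"dy": 0,"dz": 10.6,"wx": 0,"wy": 0,"wz": 0,"grip": 1}
    - {"dx": 0.1,"dy": 0,"dz": 10.6,"wx": 0,"wy": 0,"wz": 0,"grip": 1}
    - {"dx": 0.1,"dy": 0,"dz": 10.6,"wx": 0,"wy": 0,"wz": 0,"grip": 1}

```text
clock: 26.85
eef_pos: [0.4237, 0.2552, 0.02]
tool_rot: [-0.04, 0.999, 0.003, 0.003]
ft_force: [-1.1, 1.3, 6.9]
grip_width: 0.0239
grasp_force: 58.4
```

Emit:
arm_command:
  increments:
    - {"dx": -1.5,"dy": 0,"dz": 0,"wx": 0,"wy": 0,"wz": 0,"grip": 1}
    - {"dx": -3,"dy": 0,"dz": 0,"wx": 0,"wy": 0,"wz": 0,"grip": 1}
    - {"dx": -4.5,"dy": 0,"dz": 0,"wx": 0,"wy": 0,"wz": 0,"grip": 1}
    - {"dx": -6,"dy": 0,"dz": 0,"wx": 0,"wy": 0,"wz": 0,"grip": 1}
    - {"dx": -7.5,"dy": 0,"dz": 0,"wx": 0,"wy": 0,"wz": 0,"grip": 1}
    - {"dx": -8.3,"dy": 0,"dz": 0,"wx": 0,"wy": 0,"wz": 0,"grip": 1}
    - {"dx": -8.8,"dy": 0,"dz": 0,"wx": 0,"wy": 0,"wz": 0,"grip": 1}
    - {"dx": -8.8,"dy": 0,"dz": 0,"wx": 0,"wy": 0,"wz": 0,"grip": 1}

```text
clock: 27.65
eef_pos: [0.5085, 0.2617, 0.0199]
tool_rot: [-0.04, 0.999, 0.002, -0.0]
ft_force: [-6.7, 1.3, 10.8]
grip_width: 0.0237
grasp_force: 60.5
```

Emit:
arm_command:
  increments:
    - {"dx": 0,"dy": 0,"dz": 0,"wx": 0,"wy": 0,"wz": 0,"grip": 8.5}
    - {"dx": 0,"dy": 0,"dz": 0,"wx": 0,"wy": 0,"wz": 0,"grip": 8.5}
    - {"dx": 0,"dy": 0,"dz": 0,"wx": 0,"wy": 0,"wz": 0,"grip": 8.5}
    - {"dx": 0,"dy": 0,"dz": -4,"wx": 0,"wy": 0,"wz": 0,"grip": 8.5}
    - {"dx": 0,"dy": 0,"dz": -9,"wx": 0,"wy": 0,"wz": 0,"grip": 8.5}
    - {"dx": 0,"dy": 0,"dz": -14,"wx": 0,"wy": 0,"wz": 0,"grip": 8.5}
    - {"dx": 0,"dy": 0,"dz": -18,"wx": 0,"wy": 0,"wz": 0,"grip": 8.5}
    - {"dx": 0,"dy": 0,"dz": -18,"wx": 0,"wy": 0,"wz": 0,"grip": 8.5}

```text
clock: 28.45
eef_pos: [0.5134, 0.262, 0.2057]
tool_rot: [-0.04, 0.999, 0.004, 0.008]
ft_force: [0.4, -0.1, 0.8]
grip_width: 0.0849
grasp_force: 0.0
```

Run:
```python
from h import *
basket()
p,d,c=cam('wrist');save('w10',p)
go([.505,-.105,.26],88)
```

```text
rim rect [ 507.8 -107. ] [136.5 201.1] 87.9 z 0.044 | grip n 32 [ 0.5066 -0.1094  0.1296]
go [ 0.505 -0.105  0.26 ] d [  3.43 -36.38  -6.16] w [0.007 0.002 1.685]
```

View pics/w10.png

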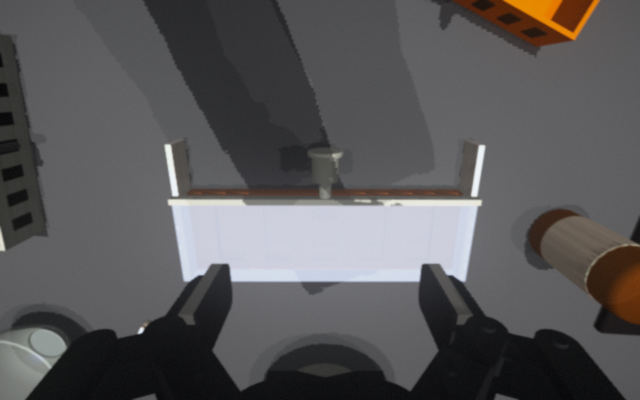

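The cover is home with its edge line at row 202, the knob is at (324,165), and the pockets under it are empty. Next I survey the hook with the wrist camera at the carrying yaw.

Emit:
arm_command:
  increments:
    - {"dx": 0,"dy": -5,"dz": -4,"wx": 0,"wy": 0,"wz": 1.68,"grip": 8.5}
    - {"dx": 0,"dy": -10,"dz": -8,"wx": 0,"wy": 0,"wz": 1.68,"grip": 8.5}
    - {"dx": 0,"dy": -15,"dz": -11,"wx": 0,"wy": 0,"wz": 1.68,"grip": 8.5}
    - {"dx": 0,"dy": -20,"dz": -12,"wx": 0,"wy": 0,"wz": 1.68,"grip": 8.5}
    - {"dx": 1,"dy": -25,"dz": -12,"wx": 0,"wy": 0,"wz": 1.68,"grip": 8.5}
    - {"dx": 1.5,"dy": -30,"dz": -12,"wx": 0,"wy": 0,"wz": 1.68,"grip": 8.5}
    - {"dx": 2,"dy": -35,"dz": -12,"wx": 0,"wy": 0,"wz": 1.68,"grip": 8.5}
    - {"dx": 3,"dy": -40,"dz": -12,"wx": 0,"wy": 0,"wz": 1.68,"grip": 8.5}
    - {"dx": 3,"dy": -45,"dz": -12,"wx": 0,"wy": 0,"wz": 1.68,"grip": 8.5}
    - {"dx": 4,"dy": -50,"dz": -12,"wx": 0,"wy": 0,"wz": 1.68,"grip": 8.5}

```text
clock: 29.55
eef_pos: [0.511, -0.2068, 0.3148]
tool_rot: [0.654, 0.756, 0.001, -0.002]
ft_force: [0.9, -0.3, -0.3]
grip_width: 0.0852
grasp_force: 0.0
```

Run:
```python
from h import *
go([.50,-.45,.33],88);print(np.round(monitor.get_obs()['joint_pos'],2))
```

```text
go [ 0.5  -0.45  0.33] d [-23.9   -4.59  -1.6 ] w [-0.001 -0.004  0.179]
[-0.39  0.33  0.34  1.59  0.    1.04]
```

Emit:
arm_command:
  increments:
    - {"dx": -5,"dy": -1,"dz": -1,"wx": 0,"wy": 0,"wz": 0.179,"grip": 8.5}
    - {"dx": -10,"dy": -2,"dz": -1.6,"wx": 0,"wy": 0,"wz": 0.179,"grip": 8.5}
    - {"dx": -15,"dy": -3,"dz": -1.6,"wx": 0,"wy": 0,"wz": 0.179,"grip": 8.5}
    - {"dx": -20,"dy": -4,"dz": -1.6,"wx": 0,"wy": 0,"wz": 0.179,"grip": 8.5}
    - {"dx": -23.9,"dy": -4.6,"dz": -1.6,"wx": 0,"wy": 0,"wz": 0.179,"grip": 8.5}
    - {"dx": -23.9,"dy": -4.6,"dz": -1.6,"wx": 0,"wy": 0,"wz": 0.179,"grip": 8.5}
    - {"dx": -23.9,"dy": -4.6,"dz": -1.6,"wx": 0,"wy": 0,"wz": 0.179,"grip": 8.5}
    - {"dx": -23.9,"dy": -4.6,"dz": -1.6,"wx": 0,"wy": 0,"wz": 0.179,"grip": 8.5}

```text
clock: 30.35
eef_pos: [0.5022, -0.4472, 0.3315]
tool_rot: [0.717, 0.697, 0.002, -0.001]
ft_force: [-0.8, 0.6, 0.4]
grip_width: 0.0848
grasp_force: 0.0
```

Run:
```python
from h import *
print(monitor.get_obs()['eef_pos'])
c=viewer.get_calibration('wrist'); p,d=viewer.camera('wrist'); save('h1',p); np.savez('h1.npz',p=p,d=d,v=c['view'])
```

```text
[ 0.50222219 -0.44724477  0.33147941]
```

View pics/h1.png

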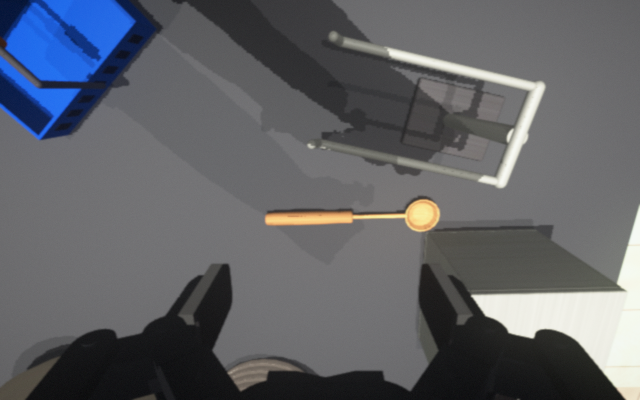

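The prongs run from (342,38) to (540,86) and from (322,145) to (497,181). The spoon, the blue look-alike and the grey box are nearby. I take a second viewpoint to get the height.

Emit:
arm_command:
  increments:
    - {"dx": 2,"dy": -2,"dz": -3,"wx": 0,"wy": 0,"wz": 0,"grip": 8.5}
    - {"dx": 2,"dy": -6,"dz": -5,"wx": 0,"wy": 0,"wz": 0,"grip": 8.5}
    - {"dx": 2,"dy": -6,"dz": -5,"wx": 0,"wy": 0,"wz": 0,"grip": 8.5}
    - {"dx": 2,"dy": -6,"dz": -5,"wx": 0,"wy": 0,"wz": 0,"grip": 8.5}

```text
clock: 30.8
eef_pos: [0.4427, -0.4254, 0.3857]
tool_rot: [0.717, 0.697, 0.002, 0.003]
ft_force: [0.1, -0.8, -0.9]
grip_width: 0.0852
grasp_force: 0.0
```

Run:
```python
from h import *
print(monitor.get_obs()['eef_pos'])
c=viewer.get_calibration('wrist'); p,d=viewer.camera('wrist'); save('h2',p); np.savez('h2.npz',p=p,d=d,v=c['view'])
z=np.load('h1.npz');c1=dict(c);c1['view']=z['v']
def pts(c,d):
    us,vs=np.meshgrid(np.arange(0,640),np.arange(0,260));u,v=us.ravel(),vs.ravel()
    V=np.array(c['view']);F=f(c);D=d[v,u];C=np.c_[(u-c['cx'])/F*D,-(v-c['cy'])/F*D,-D]
    return (C-V[:3,3])@V[:3,:3],u,v
for n,cc,dd in(('h1',c1,z['d']),('h2',c,d)):
    P,u,v=pts(cc,dd);m=(P[:,2]>.165)&(P[:,2]<.215)&(P[:,0]>.42)&(P[:,0]<.72)&(P[:,1]>-.5)&(P[:,1]<-.32)
    q=P[m]; print(n,m.sum(),q.min(0),q.max(0))
    a=np.radians(-12);e=np.array([np.cos(a),np.sin(a)]);g=np.array([-e[1],e[0]])
    s=q[:,:2]@e;t=q[:,:2]@g
    for k in np.arange(s.min(),s.max(),.02):
        b=(s>=k)&(s<k+.02);tt=t[b];mid=(t.min()+t.max())/2
        for w in(tt<mid-.02,tt>mid+.02):
            if w.sum()>5: print(round(k,3),w.sum(),np.round(q[b][w].mean(0),4),end=' ')
        print()
    print(np.round([s.min(),s.max(),t.min(),t.max()],4))
```

```text
[ 0.44270475 -0.4253549   0.38566534]
h1 5788 [ 0.48892183 -0.45703403  0.16525824] [ 0.68743245 -0.32452428  0.20054256]
0.563 211 [ 0.4987 -0.4106  0.1896] 0.563 250 [ 0.517  -0.33    0.1908] 
0.583 203 [ 0.5181 -0.4156  0.1835] 0.583 270 [ 0.5354 -0.3343  0.1835] 
0.603 201 [ 0.5376 -0.4203  0.1836] 0.603 265 [ 0.5549 -0.339   0.1836] 
0.623 202 [ 0.5571 -0.4251  0.1834] 0.623 260 [ 0.5742 -0.3437  0.1835] 
0.643 195 [ 0.5765 -0.4298  0.1834] 0.643 258 [ 0.5937 -0.3484  0.1835] 
0.663 195 [ 0.5958 -0.4345  0.1834] 0.663 252 [ 0.6131 -0.3532  0.1834] 
0.683 190 [ 0.6153 -0.4393  0.1834] 0.683 247 [ 0.6326 -0.3579  0.1834] 
0.703 188 [ 0.6346 -0.4439  0.1834] 0.703 243 [ 0.652  -0.3626  0.1833] 
0.723 461 [ 0.6592 -0.4425  0.184 ] 0.723 473 [ 0.6737 -0.3733  0.1836] 
0.743 94 [ 0.668  -0.4413  0.1855] 0.743 193 [ 0.6822 -0.3771  0.1856] 
[ 0.5632  0.7525 -0.3095 -0.2107]
h2 3930 [ 0.48856737 -0.45674445  0.16503674] [ 0.68767199 -0.32469022  0.20102887]
0.563 131 [ 0.4982 -0.4104  0.1899] 0.563 137 [ 0.5163 -0.3297  0.1912] 
0.583 142 [ 0.5177 -0.4155  0.1833] 0.583 177 [ 0.535  -0.334   0.1836] 
0.603 139 [ 0.5372 -0.4202  0.1833] 0.603 172 [ 0.5545 -0.3388  0.1834] 
0.623 140 [ 0.5568 -0.425   0.1834] 0.623 176 [ 0.574  -0.3435  0.1836] 
0.643 131 [ 0.5761 -0.4296  0.1835] 0.643 162 [ 0.5936 -0.3483  0.1835] 
0.663 135 [ 0.5953 -0.4343  0.1834] 0.663 166 [ 0.6126 -0.3529  0.1835] 
0.683 137 [ 0.615  -0.4392  0.1834] 0.683 166 [ 0.6323 -0.3577  0.1835] 
0.703 128 [ 0.6345 -0.4438  0.1835] 0.703 162 [ 0.6518 -0.3623  0.1834] 
0.723 333 [ 0.659  -0.4426  0.1838] 0.723 330 [ 0.6736 -0.3733  0.1834] 
0.743 60 [ 0.6676 -0.4409  0.1857] 0.743 129 [ 0.6818 -0.3772  0.1856] 
[ 0.5629  0.7523 -0.3094 -0.211 ]
```

The two views agree: prong tops are at z=0.1835, 83 mm apart, yaw −13.6°, and the seat is at about (0.538,−0.378). Now the basket.

Run:
```python
from h import *
go([.505,-.16,.30],88);basket()
```

```text
go [ 0.505 -0.16   0.3  ] d [26.7   5.43  8.45] w [ 0.005 -0.001  0.008]
rim rect [ 507.8 -106.7] [136.3 202. ] 87.8 z 0.042 | grip n 31 [ 0.5065 -0.1098  0.1291]
```

Emit:
arm_command:
  increments:
    - {"dx": 5,"dy": 1,"dz": 0,"wx": 0,"wy": 0,"wz": 0,"grip": 8.5}
    - {"dx": 10,"dy": 2,"dz": 0,"wx": 0,"wy": 0,"wz": 0,"grip": 8.5}
    - {"dx": 15,"dy": 3,"dz": 2,"wx": 0,"wy": 0,"wz": 0,"grip": 8.5}
    - {"dx": 20,"dy": 4,"dz": 5,"wx": 0,"wy": 0,"wz": 0,"grip": 8.5}
    - {"dx": 25,"dy": 5.4,"dz": 8,"wx": 0,"wy": 0,"wz": 0,"grip": 8.5}
    - {"dx": 26.7,"dy": 5.4,"dz": 8.4,"wx": 0,"wy": 0,"wz": 0,"grip": 8.5}
    - {"dx": 26.7,"dy": 5.4,"dz": 8.4,"wx": 0,"wy": 0,"wz": 0,"grip": 8.5}
    - {"dx": 26.7,"dy": 5.4,"dz": 8.4,"wx": 0,"wy": 0,"wz": 0,"grip": 8.5}
    - {"dx": 26.7,"dy": 5.4,"dz": 8.4,"wx": 0,"wy": 0,"wz": 0,"grip": 8.5}

```text
clock: 31.8
eef_pos: [0.505, -0.1616, 0.2995]
tool_rot: [0.717, 0.697, 0.002, 0.0]
ft_force: [-0.5, 0.2, 0.5]
grip_width: 0.0847
grasp_force: 0.0
```

Run:
```python
from h import *
print(monitor.get_obs()['eef_pos']); p,d,c=wbasket('b1'); go([.5065,-.108,.15],88)
```

```text
[ 0.50496418 -0.16159062  0.2995261 ]
bar 389 [ 507.8 -110. ] [140.2  13.3] 88.1
grip 135 [ 507.7 -110.4] [40.1  9.5] 88.4 0.1287628650434683
go [ 0.5065 -0.108   0.15  ] d [ 5.39 -0.06 14.99] w [ 0.004 -0.002  0.006]
```

View pics/b1.png

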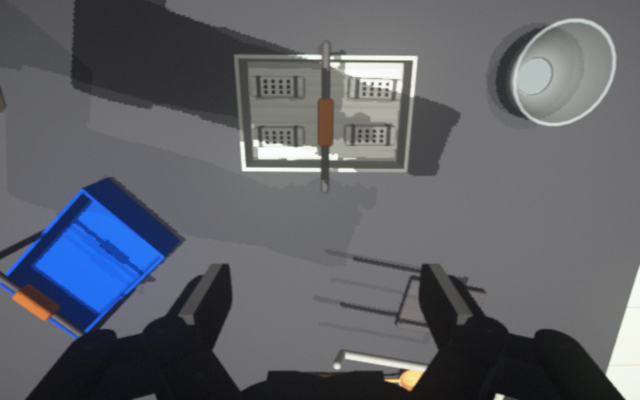

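All four infusers lie in the basket at (279,87), (375,88), (282,135) and (372,134), and the wooden grip is at (326,122). Its top is at z=0.1288 in both views.

Emit:
arm_command:
  increments:
    - {"dx": 5.2,"dy": -0.25,"dz": 0,"wx": 0.004,"wy": 0,"wz": 0.006,"grip": 7}
    - {"dx": 5.2,"dy": -0.25,"dz": 4,"wx": 0.004,"wy": 0,"wz": 0.006,"grip": 7}
    - {"dx": 5.2,"dy": -0.25,"dz": 9,"wx": 0.004,"wy": 0,"wz": 0.006,"grip": 7}
    - {"dx": 5.2,"dy": -0.25,"dz": 13,"wx": 0.004,"wy": 0,"wz": 0.006,"grip": 7}
    - {"dx": 5.2,"dy": -0.25,"dz": 14,"wx": 0.004,"wy": 0,"wz": 0.006,"grip": 7}
    - {"dx": 5.2,"dy": -0.25,"dz": 14,"wx": 0.004,"wy": 0,"wz": 0.006,"grip": 7}

```text
clock: 32.45
eef_pos: [0.5031, -0.1097, 0.1588]
tool_rot: [0.72, 0.694, -0.001, -0.002]
ft_force: [0.3, 0.0, 0.1]
grip_width: 0.0699
grasp_force: 0.0
```

Run:
```python
from h import *
print(monitor.get_obs()['eef_pos']); go([.5075,-.110,.101],88.2)
```

```text
[ 0.50312492 -0.10967714  0.15881157]
go [ 0.5075 -0.11    0.101 ] d [-0.03  0.46  5.78] w [-0.004 -0.002 -0.005]
```

Emit:
arm_command:
  increments:
    - {"dx": 0,"dy": 0.45,"dz": 2,"wx": 0,"wy": 0,"wz": 0,"grip": 7}
    - {"dx": 0,"dy": 0.45,"dz": 4,"wx": 0,"wy": 0,"wz": 0,"grip": 7}
    - {"dx": 0,"dy": 0.45,"dz": 5.8,"wx": 0,"wy": 0,"wz": 0,"grip": 7}
    - {"dx": 0,"dy": 0.45,"dz": 5.8,"wx": 0,"wy": 0,"wz": 0,"grip": 7}
    - {"dx": 0,"dy": 0.45,"dz": 5.8,"wx": 0,"wy": 0,"wz": 0,"grip": 0.5}
    - {"dx": 0,"dy": 0.45,"dz": 5.8,"wx": 0,"wy": 0,"wz": 0,"grip": 0.5}
    - {"dx": 0,"dy": 0.45,"dz": 5.8,"wx": 0,"wy": 0,"wz": 0,"grip": 0.5}
    - {"dx": 0,"dy": 0.45,"dz": 5.8,"wx": 0,"wy": 0,"wz": 0,"grip": 0.5}
    - {"dx": 0,"dy": 0.45,"dz": 5.8,"wx": 0,"wy": 0,"wz": 0,"grip": 0.5}
    - {"dx": 0,"dy": 0.45,"dz": 5.8,"wx": 0,"wy": 0,"wz": 0,"grip": 0.5}

```text
clock: 33.45
eef_pos: [0.5089, -0.1091, 0.103]
tool_rot: [0.719, 0.695, 0.001, -0.0]
ft_force: [-2.0, -0.6, 6.1]
grip_width: 0.014
grasp_force: 59.9
```

Run:
```python
from h import *
o=monitor.get_obs();print(o['eef_pos'],o['grasp_force'],o['ft_force']); go([.5075,-.110,.22],88.2)
```

```text
[ 0.50888831 -0.10906488  0.10298465] 59.86332178115845 [-1.95960212 -0.5951516   6.14019969]
go [ 0.5075 -0.11    0.22  ] d [ -0.08  -0.13 -11.7 ] w [ 0.001 -0.001 -0.003]
```

Emit:
arm_command:
  increments:
    - {"dx": 0,"dy": 0,"dz": -2,"wx": 0,"wy": 0,"wz": 0,"grip": 0.5}
    - {"dx": 0,"dy": 0,"dz": -5,"wx": 0,"wy": 0,"wz": 0,"grip": 0.5}
    - {"dx": 0,"dy": 0,"dz": -8,"wx": 0,"wy": 0,"wz": 0,"grip": 0.5}
    - {"dx": 0,"dy": 0,"dz": -10.7,"wx": 0,"wy": 0,"wz": 0,"grip": 0.5}
    - {"dx": 0,"dy": 0,"dz": -10.7,"wx": 0,"wy": 0,"wz": 0,"grip": 0.5}
    - {"dx": 0,"dy": -2,"dz": -10.7,"wx": 0,"wy": 0,"wz": 0,"grip": 0.5}
    - {"dx": 0,"dy": -4,"dz": -10.7,"wx": 0,"wy": 0,"wz": 0.1,"grip": 0.5}
    - {"dx": 0,"dy": -6,"dz": -10.7,"wx": 0,"wy": 0,"wz": 0.206,"grip": 0.5}
    - {"dx": 0,"dy": -6,"dz": -10.7,"wx": 0,"wy": 0,"wz": 0.206,"grip": 0.5}

```text
clock: 34.35
eef_pos: [0.4441, -0.1063, 0.2061]
tool_rot: [0.787, 0.617, -0.002, -0.004]
ft_force: [0.6, 0.6, -4.6]
grip_width: 0.0142
grasp_force: 59.3
```

Run:
```python
from h import *
o=monitor.get_obs();print(o['grip_width'],o['ft_force'],o['eef_pos']);a=np.radians(-13.65);e=np.array([np.cos(a),np.sin(a)]);s=np.array([.5415,-.3785])
for k in(-.085,): go([*(s+k*e),.208],76.4)
t=s+0*e;print(t,s-.085*e)
```

```text
0.014217320754664928 [ 0.55524672  0.57168995 -4.60293217] [ 0.44412946 -0.10629826  0.20607157]
go [ 0.4589 -0.3584  0.208 ] d [-24.13   7.47  -0.3 ] w [-0.009 -0.001 -0.005]
[ 0.5415 -0.3785] [ 0.45890079 -0.35844083]
```

Emit:
arm_command:
  increments:
    - {"dx": -3,"dy": 0.5,"dz": -0.3,"wx": 0,"wy": 0,"wz": 0,"grip": 0.5}
    - {"dx": -6.5,"dy": 1.5,"dz": -0.5,"wx": 0,"wy": 0,"wz": 0,"grip": 0.5}
    - {"dx": -10,"dy": 2.5,"dz": -0.5,"wx": 0,"wy": 0,"wz": 0,"grip": 0.5}
    - {"dx": -13.5,"dy": 3.5,"dz": -0.5,"wx": 0,"wy": 0,"wz": 0,"grip": 0.5}
    - {"dx": -17,"dy": 5,"dz": -0.5,"wx": 0,"wy": 0,"wz": 0,"grip": 0.5}
    - {"dx": -20.5,"dy": 6.5,"dz": -0.5,"wx": 0,"wy": 0,"wz": 0,"grip": 0.5}
    - {"dx": -23,"dy": 7.4,"dz": -0.5,"wx": 0,"wy": 0,"wz": 0,"grip": 0.5}
    - {"dx": -24.1,"dy": 7.4,"dz": -0.5,"wx": 0,"wy": 0,"wz": 0,"grip": 0.5}
    - {"dx": -24.1,"dy": 7.4,"dz": -0.5,"wx": 0,"wy": 0,"wz": 0,"grip": 0.5}
    - {"dx": -24.1,"dy": 7.4,"dz": -0.5,"wx": 0,"wy": 0,"wz": 0,"grip": 0.5}

```text
clock: 35.35
eef_pos: [0.4625, -0.3576, 0.2117]
tool_rot: [0.787, 0.617, 0.0, -0.003]
ft_force: [-0.1, 0.2, -5.1]
grip_width: 0.014
grasp_force: 59.2
```

Run:
```python
from h import *
o=monitor.get_obs();print(o['grip_width'],o['ft_force'],o['eef_pos']);go([.5415,-.3785,.208],76.4)
p,d,c=cam('wrist');save('c1',p)
P,_,_=None,None,None
us,vs=np.meshgrid(np.arange(0,640,1),np.arange(0,400,1));u,v=us.ravel(),vs.ravel()
V=np.array(c['view']);F=f(c);D=d[v,u];C=np.c_[(u-c['cx'])/F*D,-(v-c['cy'])/F*D,-D];P=(C-V[:3,3])@V[:3,:3]
hsv=cv2.cvtColor(p,cv2.COLOR_RGB2HSV)[v,u]
m=(P[:,2]>.205)&(P[:,2]<.24)&(np.hypot(*(P[:,:2]-o['eef_pos'][:2]).T)<.09)
t=P[m][:,1]-o['eef_pos'][1]>.025
q=P[m][t];print('bar left part',t.sum(),q.mean(0),q.min(0),q.max(0))
```

```text
0.013980070582274675 [-0.12593419  0.15794789 -5.10789498] [ 0.46249077 -0.35755228  0.21166495]
go [ 0.5415 -0.3785  0.208 ] d [-0.16  8.17  0.33] w [-0.004 -0.004 -0.002]
bar left part 2312 [ 0.47507921 -0.30959933  0.23194727] [ 0.46553943 -0.33252028  0.2054264 ] [ 0.48288908 -0.28977941  0.23534641]
```

View pics/c1.png

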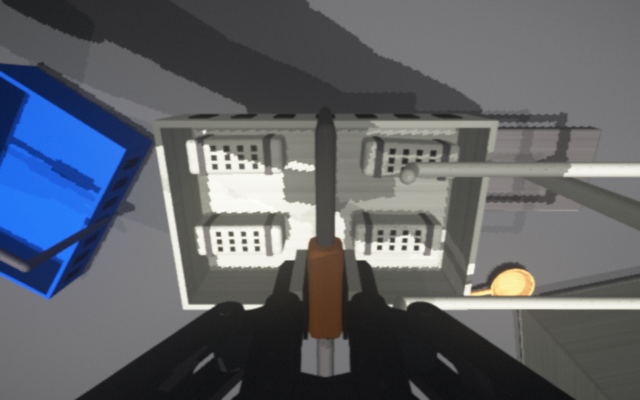

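All four infusers are aboard, the basket edges are parallel to the prongs (rows 170 and 303), and the bar is left of the tips at (408,173) and (400,303). I slide in and lower.

Emit:
arm_command:
  increments:
    - {"dx": -0.1,"dy": 2,"dz": 0,"wx": 0,"wy": 0,"wz": 0,"grip": 0.5}
    - {"dx": -0.1,"dy": 4,"dz": 0,"wx": 0,"wy": 0,"wz": 0,"grip": 0.5}
    - {"dx": -0.1,"dy": 6,"dz": 0,"wx": 0,"wy": 0,"wz": 0,"grip": 0.5}
    - {"dx": -0.1,"dy": 8.2,"dz": 0,"wx": 0,"wy": 0,"wz": 0,"grip": 0.5}
    - {"dx": -0.1,"dy": 8.2,"dz": 0,"wx": 0,"wy": 0,"wz": 0,"grip": 0.5}
    - {"dx": -0.1,"dy": 8.2,"dz": 1,"wx": 0,"wy": 0,"wz": 0,"grip": 0.5}
    - {"dx": -0.1,"dy": 8.2,"dz": 2,"wx": 0,"wy": 0,"wz": 0,"grip": 0.5}
    - {"dx": -0.1,"dy": 8.2,"dz": 3,"wx": 0,"wy": 0,"wz": 0,"grip": 0.5}
    - {"dx": -0.1,"dy": 8.2,"dz": 3.5,"wx": 0,"wy": 0,"wz": 0,"grip": 0.5}
    - {"dx": -0.1,"dy": 8.2,"dz": 3.5,"wx": 0,"wy": 0,"wz": 0,"grip": 0.5}

```text
clock: 36.4
eef_pos: [0.5412, -0.3785, 0.1765]
tool_rot: [0.787, 0.617, -0.0, -0.003]
ft_force: [-0.3, 0.0, -5.7]
grip_width: 0.0138
grasp_force: 59.3
```

Run:
```python
from h import *
o=monitor.get_obs();print(o['grip_width'],o['ft_force']);go([.5415,-.3785,.170],76.4)
```

```text
0.013769639210302238 [-2.69209803e-01  5.54780657e-03 -5.74910859e+00]
go [ 0.5415 -0.3785  0.17  ] d [0.01 0.03 0.65] w [-0.004 -0.003 -0.003]
```

Emit:
arm_command:
  increments:
    - {"dx": 0,"dy": 0,"dz": 0.3,"wx": 0,"wy": 0,"wz": 0,"grip": 0.5}
    - {"dx": 0,"dy": 0,"dz": 0.6,"wx": 0,"wy": 0,"wz": 0,"grip": 0.5}
    - {"dx": 0,"dy": 0,"dz": 0.6,"wx": 0,"wy": 0,"wz": 0,"grip": 0.5}
    - {"dx": 0,"dy": 0,"dz": 0.6,"wx": 0,"wy": 0,"wz": 0,"grip": 0.5}

```text
clock: 36.8
eef_pos: [0.5424, -0.3791, 0.1722]
tool_rot: [0.787, 0.617, 0.0, -0.001]
ft_force: [-0.6, 0.1, -5.4]
grip_width: 0.0138
grasp_force: 59.3
```

Emit:
arm_command:
  increments:
    - {"dx": 0,"dy": 0,"dz": 0.2,"wx": 0,"wy": 0,"wz": 0,"grip": 0.5}
    - {"dx": 0,"dy": 0,"dz": 0.3,"wx": 0,"wy": 0,"wz": 0,"grip": 0.5}
    - {"dx": 0,"dy": 0,"dz": 0.3,"wx": 0,"wy": 0,"wz": 0,"grip": 0.5}

```text
clock: 37.1
eef_pos: [0.5428, -0.3794, 0.1706]
tool_rot: [0.787, 0.617, 0.001, -0.0]
ft_force: [-1.8, 1.0, 2.1]
grip_width: 0.014
grasp_force: 60.4
```

Emit:
arm_command:
  increments:
    - {"dx": 0,"dy": 0,"dz": 0,"wx": 0,"wy": 0,"wz": 0,"grip": 2}
    - {"dx": 0,"dy": 0,"dz": 0,"wx": 0,"wy": 0,"wz": 0,"grip": 3}
    - {"dx": 0,"dy": 0,"dz": 0,"wx": 0,"wy": 0,"wz": 0,"grip": 5}
    - {"dx": 0,"dy": 0,"dz": 0,"wx": 0,"wy": 0,"wz": 0,"grip": 5}
    - {"dx": 0,"dy": 0,"dz": -2,"wx": 0,"wy": 0,"wz": 0,"grip": 5}
    - {"dx": 0,"dy": 0,"dz": -5,"wx": 0,"wy": 0,"wz": 0,"grip": 5}
    - {"dx": 0,"dy": 0,"dz": -9,"wx": 0,"wy": 0,"wz": 0,"grip": 5}
    - {"dx": 0,"dy": -5,"dz": -13,"wx": 0,"wy": 0,"wz": 0,"grip": 5}
    - {"dx": 3,"dy": -10,"dz": -13,"wx": 0,"wy": 0,"wz": 0,"grip": 5}
    - {"dx": 6,"dy": -14,"dz": -13,"wx": 0,"wy": 0,"wz": 0,"grip": 5}

```text
clock: 38.1
eef_pos: [0.4324, -0.3017, 0.2999]
tool_rot: [0.787, 0.617, 0.001, 0.001]
ft_force: [0.0, 0.3, 0.5]
grip_width: 0.05
grasp_force: 0.0
```

Run:
```python
from h import *
print(monitor.get_obs()['eef_pos'])
p,d,c=cam('scene');q,dq,ct=cam('top')
save('fin',np.hstack([p[100:330,60:460],q[90:320,150:550]]))
```

```text
[ 0.43238394 -0.3016738   0.29993878]
```

View pics/fin.png

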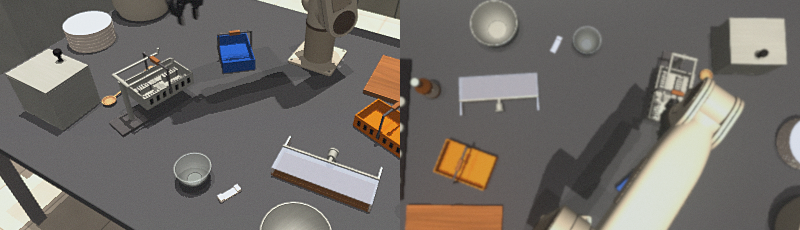

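The basket hangs level on both prongs (left panel 150,78), the cover is home (325,175), and the bystanders are where they were. I let it settle and hand in.

Emit:
arm_command:
  increments:
    - {"dx": 3,"dy": -2,"dz": 0,"wx": 0,"wy": 0,"wz": 0,"grip": 5}
    - {"dx": 3,"dy": -2,"dz": 0,"wx": 0,"wy": 0,"wz": 0,"grip": 5}
    - {"dx": 3,"dy": -2,"dz": 0,"wx": 0,"wy": 0,"wz": 0,"grip": 5}
    - {"dx": 3,"dy": -2,"dz": 0,"wx": 0,"wy": 0,"wz": 0,"grip": 5}
    - {"dx": 3,"dy": -2,"dz": 0,"wx": 0,"wy": 0,"wz": 0,"grip": 5}
    - {"dx": 3,"dy": -2,"dz": 0,"wx": 0,"wy": 0,"wz": 0,"grip": 5}
    - {"dx": 3,"dy": -2,"dz": 0,"wx": 0,"wy": 0,"wz": 0,"grip": 5}
    - {"dx": 3,"dy": -2,"dz": 0,"wx": 0,"wy": 0,"wz": 0,"grip": 5}
    - {"dx": 3,"dy": -2,"dz": 0,"wx": 0,"wy": 0,"wz": 0,"grip": 5}
    - {"dx": 3,"dy": -2,"dz": 0,"wx": 0,"wy": 0,"wz": 0,"grip": 5}

```text
clock: 39.2
eef_pos: [0.4207, -0.2673, 0.2987]
tool_rot: [0.787, 0.617, 0.0, -0.001]
ft_force: [-0.5, 0.1, -1.0]
grip_width: 0.0499
grasp_force: 0.0
```

```bash
python3 -c "
from h import *
print(job.job_done())"
```

```text
the job is handed in; nothing more can be done
None
```

The job is handed in (no verdict was returned): all four infusers found are in the basket, the cover is pushed home, the basket hangs on both prongs, and the other things look unmoved in the last pictures.

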